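# Clear the tension rig and hold its spring slide on the mark

### The job

The largest brass weight was left standing in the way of the spring-loaded slide on the tension rig: put it back upright into its own hole, the empty one in the wooden storage block beside the two smaller weights, and let go of it. Then pull the slide out by its upright handle until its pointer lines up with the white line on the index marker, and keep it there against the spring: finish still holding the slide steady on the mark. Leave everything else where it stands.

Things in the scene. Friction and masses are not known exactly. Their poses are not given: they have to be found in the camera images.
- weight_1: the largest of three brass weights, a loose upright cylinder 25 mm across with a knob on top, 34 mm high, about 0.1 kg; origin at the centre of its underside. Its sides are straight up to about 20 mm; grip it there, at 12 to 20 mm above its underside. It starts on the bed of the tension rig between the slide and the end stop
- weight_2: middle brass weight, 20 mm across, 27 mm high, standing in the middle hole of the storage block; origin at the centre of its underside; stays there
- weight_3: smallest brass weight, 16 mm across, 22 mm high, standing in the end hole of the storage block; origin at the centre of its underside; stays there
- storage_block: fixed wooden block 70 x 160 x 24 mm (x, y, z) with a row of three blind round holes along its y axis, each 10 mm deep; origin at the centre of its underside; z up
- storage_block_hole0 (a point): centre of the mouth, level with the block's top, of the empty hole at the block's +y end, the largest: 28 mm across, 10 mm deep, the home of weight_1; 52 mm from the middle hole
- tension_rig: fixed rig: a grey metal base plate 176 x 120 mm whose top (the bed) is 18 mm above the counter, a slide on it, a low end stop (12 mm high) 84 mm in front of the slide's home face, a low rear block and a scale on its +y edge. Origin on the counter, straight under the slide's handle when the slide is home; x points along the bed away from the pull, the slide is pulled towards -x of the rig; y towards the scale; z up. The plate spans x -126 to +50 mm and y -45 to +75 mm
- slide: steel slide block 50 x 36 x 18 mm on the bed with an upright round handle; origin at the centre of its underside; moves only along the rig's x, 0 to 83 mm towards -x. A spring hidden in the base draws it home: about 4 N at home, 0.05 N more for each mm (about 7.5 N at the mark)
- handle (a point): point on the axis of the slide's upright handle, a round post 18 mm across that rises from 18 to 56 mm above the bed; this point is 38 mm above the bed, the middle of the graspable part (22 to 56 mm)
- pointer_tip (a point): tip of the slide's pointer, a flat finger that reaches from the slide towards the scale, 6 mm high, 37 mm to the +y side of the handle's axis and at the same x as the handle in the rig's frame
- index_marker: dark steel rider 10 x 26 x 7 mm fixed on the scale beside the slideway, a thin white line across its top along its y; origin at the centre of its underside; its axes are parallel to the rig's
- mark (a point): end of the marker's white line, nearest the slide; the pointer is on the mark when pointer_tip and this point have the same x in the rig's frame (they stay 5 mm apart in y); reached at 60 to 74 mm of pull
- retort_stand: fixed tall retort stand behind the gap between the block and the rig, on a base plate 200 x 145 x 26 mm (x, y, z), origin at the centre of its underside; glassware with stopcocks hangs from it over the front half of the plate, from about 0.25 m above the counter up, out to 0.13 m either side, where a gripper or wrist can strike it: pass on the robot's side of it, well in front of its base plate
- beaker: glass beaker 54 mm across, 68 mm high, bystander; origin at the centre of its underside
- cork: cork 26 mm across and high, bystander; origin at the centre of its underside
- tweezers: tweezers 20 x 122 x 9 mm lying along their y, bystander; origin at the centre of the underside
- petri_dish: petri dish 96 mm across, 16 mm high, bystander; origin at the centre of its underside
- reagent_bottle: white bottle with black cap, 56 mm across, 123 mm high, bystander; origin at the centre of its underside
- mortar: mortar 83 mm across, 50 mm high, bystander; origin at the centre of its underside
- tube_clip_2: tube clip 38 x 76 x 20 mm, bystander; origin at its underside

How it is judged (in metres and radians):
On the way, in this order (a step that is already met when the one before it is completed fails the run):
1. the largest weight stands upright in its own hole and is let go (horizontal distance between weight_1 and storage_block_hole0 below 0.004 m and z of weight_1 in the frame of storage_block_hole0 below -0.0075 m and angle between weight_1's own z axis and vertical below 0.1 rad and contact force between weight_1 and the fingers below 0.05 N), for 0.2 s.
2. the slide is held with its pointer on the mark (x of pointer_tip in the frame of mark between -0.005 and 0.005 m and contact force between slide and the fingers above 1.5 N), for 0.5 s.
At the end, for the whole second after the job is handed in: The fingers hold the slide (more than 1.5 N) at rest (under 10 mm/s) with the pointer within 5 mm of the index marker's line along the pull, while the largest weight stands at rest, upright (within 0.1 rad) and fully down in its own hole (within 4 mm of its centre, at least 7.5 mm below the mouth) (all of step 2 and linear speed of slide below 0.01 m/s and horizontal distance between weight_1 and storage_block_hole0 below 0.004 m and z of weight_1 in the frame of storage_block_hole0 below -0.0075 m and angle between weight_1's own z axis and vertical below 0.1 rad and linear speed of weight_1 below 0.02 m/s); the arm keeps its last pose, push and grip.
It fails at once if a smaller weight is moved from its place in the block (more than 8 mm) (distance of any of weight_2, weight_3 from where it was at the start of the episode above 0.008 m).
It fails at once if a bystander is moved more than 25 mm (distance of any of beaker, cork, tweezers, petri_dish, reagent_bottle, mortar, tube_clip_2 from where it was at the start of the episode above 0.025 m).
It also fails if it takes over 58 s, if anything falls off the work surface, if the arm or the gripper's body presses on something with over 40 N, if the wrist force passes 120 N, or if a joint passes its speed limit or range.

### The arm

A 7-joint arm with a two-finger parallel gripper is mounted at the origin on a cart in front of the work surface, level with it; the furniture and walls round the work are solid. World frame = base frame: x ahead of the robot, y to its left, z up, the work surface at z = 0. Lengths are in m, angles in degrees, forces in N, time in s.
With the tool pointing down it reaches from about 0.425 to 0.875 m from the base axis. Payload 4.7 kg.
Tool frame: the origin (TCP) lies on the centre line of the jaws, within the pads' length; the fingertips stand 25 mm ahead of it and the grasp point (between the pads) lies 6 mm ahead of it; z points along the fingers, y is the direction in which the jaws open and shut (so a half turn about z gives the same grasp; the last joint's range is limited). The gripper opens to 87 mm and grips with 3 to 60 N. Pads are 19 mm wide; open, the fingers measure 117 mm over their backs; the gripper's body (75 mm by 190 mm) begins 51 mm behind the grasp point.
Start: joints at [70.308, 18.392, -4.016, 83.108, 1.295, 78.541, -3.26], TCP at [0.228, -0.609, 0.248] pointing down, gripper open.
Joint ranges: [-163.93, 163.93], [-17.29, 119.83], [-79.2, 71.16], [3.27, 140.29], [-89.18, 269.18], [5.43, 117.66], [-154.24, 154.24]. Speed limits (degrees/s): [147.25, 147.25, 180, 180, 180, 180, 180].

### API

Orientations are given as [roll, pitch, yaw] about the fixed x, y, z axes, in that order (R = Rz(yaw) Ry(pitch) Rx(roll)).
In Python, from cell import env gives the robot as it stands.
- The arm moves only by the shell command python3 -m creep 'ROWS' [OPENING] [FORCE]. ROWS is JSON, a list of rows, each an object of numbers: "tx", "ty", "tz": the shift along the tool's x, y, z in m; "rx", "ry", "rz": the turn, a rotation vector about the tool's x, y, z in degrees. In form: [{"tx": .., "ty": .., "tz": .., "rx": .., "ry": .., "rz": ..}, ...]. A call has 1 to 20 rows; each row shifts and turns the commanded pose from where the row before left it, along the tool's axes as they then stand; what a row does not reach is not made up. A row lasts 1/8 s, in which the tool goes at most 62.5 mm and 10.7 degrees, less where a joint would pass 70% of its speed; a pose out of reach is approached as far as the arm can. A call is refused whole if a number of a shift passes 0.0625 or a number of a turn 10.7, either way. A call with a gripper value outside its range is refused whole. OPENING is the finger opening in m, from 0 to 0.087, set as the call begins (- or left out, the last holds). The fingers move at their own pace and stop on an object; FORCE is the grip in N (left out, the last holds). Time passes only in rows, so rows that do not move let the fingers close. It gives the time, the measured TCP pose, the force and the opening at its end, in the units of the state.
- env.get_obs(): the state, without advancing time (a new reading comes with each control period).
- env.read_camera(name): name is "scene" or "top" or "wrist"; returns a dict with "pixels" (400x640x3 uint8, red, green, blue), "intrinsics" (3x3 intrinsics, pixels), "D" ([k1, k2, p1, p2, k3] as OpenCV has them; the pictures are not rectified), "R" (3x3) and "t" (3): a world point X has camera coordinates R X + t. Camera axes: x right, y down, z forward; pixel columns grow to the right and rows downward; lengths in m; the calibration is good to about 2 mm. A picture is of the moment at which its call begins. There is no depth.
- env.sign_off(): hands the job in, once; it reports no verdict.
The state is a dict: "time_s": time; "qpos": joint angles; "joint_velocities": joint speeds; "effort": joint torques, N m; "tool_pos": TCP position; "tool_rot": TCP orientation; "force": force on the tool from outside, world axes, zero at the start; "wrist_torque": the same for the moment, N m; "grip_width": finger opening in m.
Only numpy, scipy, OpenCV 4.12 (cv2) and the standard library are available. Lean on these libraries where they do the work, as an engineer would, in place of code of your own. Each camera call takes 0.05 s, during which the arm holds its last target.

## Working session

There is one attempt and no reset: what is moved stays moved. The work goes in short steps, Python scripts to look and compute and a shell command to move; the robot and the scene stay as the last step left them, time stands still between calls to the robot, and variables do not carry over. Pictures are saved under pics/ and viewed, and the job is handed in when it is done.

```bash
ls; mkdir -p pics; cat > h.py <<'E'
import numpy as np, cv2
from cell import env
def shot(cam, name):
    d=env.read_camera(cam); np.savez(f'pics/{name}.npz',**{k:np.array(v) for k,v in d.items()})
    cv2.imwrite(f'pics/{name}.png',d['pixels'][:,:,::-1]); return d
def load(name): return np.load(f'pics/{name}.npz')
def ray(d,uv):
    p=cv2.undistortPoints(np.array(uv,float).reshape(-1,1,2),d['intrinsics'],d['D']).reshape(-1,2)
    v=np.c_[p,np.ones(len(p))]@d['R']; c=-d['R'].T@d['t']; return c,v
def plane(d,uv,z):
    c,v=ray(d,uv); return c+v*((z-c[2])/v[:,2])[:,None]
def proj(d,X):
    return cv2.projectPoints(np.array(X,float).reshape(-1,1,3),cv2.Rodrigues(d['R'])[0],d['t'],d['intrinsics'],d['D'])[0].reshape(-1,2)
E
python3 - <<'E'
from h import *
for c in ['scene','top','wrist']:
    d=shot(c,c+'0'); print(c,-d['R'].T@d['t'],d['R'][2])
print(env.get_obs())
E
```

```text
pics
scene [-0.50204414 -1.33207637  0.76395952] [ 0.58424815  0.70860883 -0.39563572]
top [-0.37875787 -0.54932588  1.93674407] [ 0.43501726  0.21855997 -0.87349386]
wrist [ 0.29883721 -0.5828556   0.38218725] [-0.261118   -0.09590787 -0.96053062]
{'time_s': 0.15, 'qpos': array([70.30389229, 18.43008622, -4.01642747, 83.15826286,  1.29593569,
       78.54193504, -3.2598718 ]), 'joint_velocities': array([-0.00612664, -0.13136758,  0.00348953, -0.26967025,  0.01609853,
        0.02498839,  0.04955735]), 'effort': array([-9.61670798e-05, -4.91793573e+01, -4.04588599e-01, -3.12873173e+01,
       -6.39330642e-02,  4.04524547e-02,  1.22645920e-04]), 'tool_pos': array([ 0.22750404, -0.60847635,  0.24670911]), 'tool_rot': array([-1.79914990e+02,  5.71644912e-03,  2.05066576e+01]), 'force': array([ 0.00880544, -0.24796602,  0.02530507]), 'wrist_torque': array([ 0.02588238, -0.03198525, -0.00438404]), 'grip_width': 0.08755875760293468}
```

View pics/scene0.png

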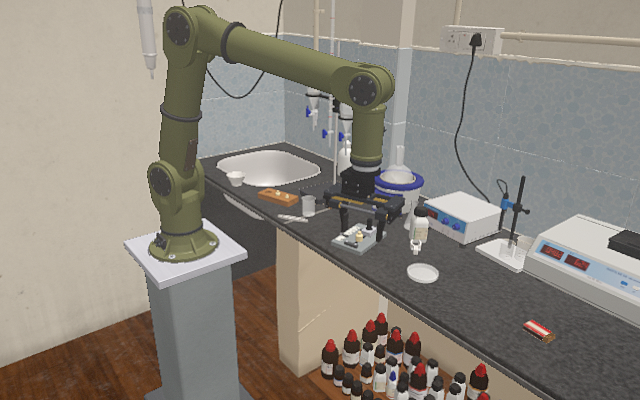

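View pics/top0.png

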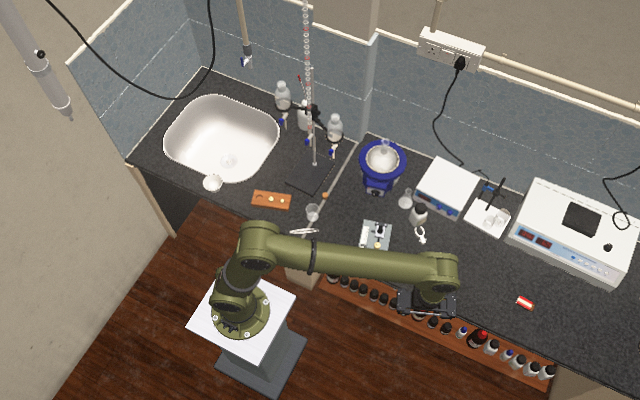

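View pics/wrist0.png

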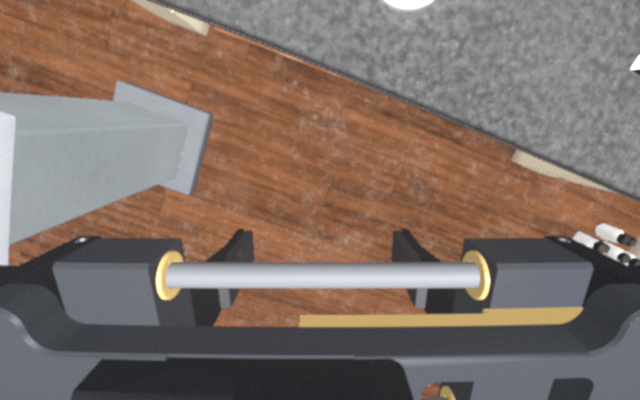

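The scene view shows the rig at about (358,237), the storage block at (278,196), the beaker at (308,205) and the petri dish at (422,273). In the top view the block is at (271,200) and the rig at (376,235). I'll zoom in on both.

```bash
python3 - <<'E'
from h import *
for n,(x0,y0,w,h) in {'scene0':(220,165,240,120),'top0':(190,165,260,100)}.items():
    im=cv2.imread(f'pics/{n}.png')[y0:y0+h,x0:x0+w]
    s=800/w
    cv2.imwrite(f'pics/{n}z.png',cv2.resize(im,None,fx=s,fy=s,interpolation=cv2.INTER_CUBIC))
for n,pts in {'scene0':[(358,237),(278,196),(308,210),(422,273)],'top0':[(376,235),(271,200),(312,212)]}.items():
    print(n,plane(load(n),pts,0.018).round(3).tolist())
E
```

```text
scene0 [[0.486, -0.338, 0.018], [0.469, 0.129, 0.018], [0.484, -0.056, 0.018], [0.482, -0.622, 0.018]]
top0 [[0.518, -0.336, 0.018], [0.467, 0.127, 0.018], [0.494, -0.054, 0.018]]
```

View pics/scene0z.png

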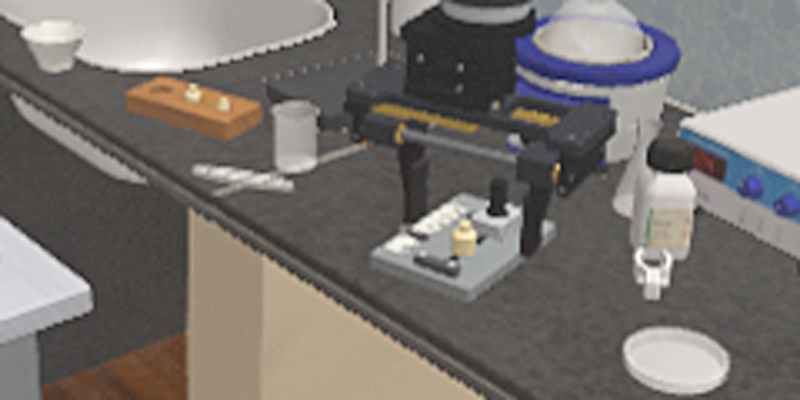

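View pics/top0z.png

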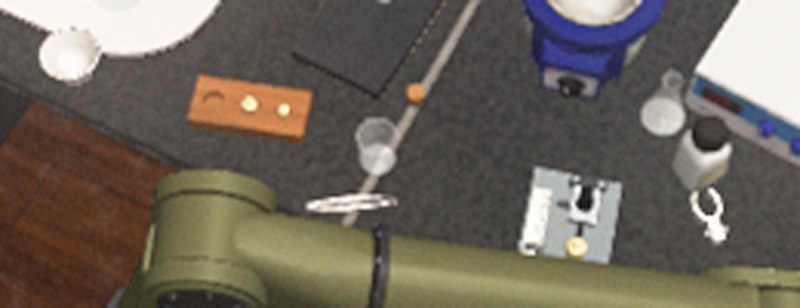

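```bash
python3 - <<'E'
from h import *
d=load('top0'); z=lambda a:[(190+x/3.077,165+y/3.077) for x,y in a]
print('plate',plane(d,z([(535,167),(622,181),(611,262),(519,250)]),0.018).round(3).tolist())
print('weight knob',plane(d,z([(577,246)]),0.05).round(3).tolist())
print('handle top',plane(d,z([(589,185)]),0.074).round(3).tolist())
print('block',plane(d,z([(199,75),(312,90),(303,130),(189,117)]),0.024).round(3).tolist())
print('holes',plane(d,z([(213,98)]),0.024).round(3).tolist(),plane(d,z([(249,104),(285,110)]),0.037).round(3).tolist())
print('standplate',plane(d,z([(293,52),(377,97),(445,0)]),0.026).round(3).tolist())
print('beaker,cork',plane(d,z([(378,160),(415,93)]),0.01).round(3).tolist())
print('tweez',plane(d,z([(308,204),(397,202)]),0.01).round(3).tolist())
print(load('wrist0')['intrinsics'])
E
```

```text
plate [[0.561, -0.262, 0.018], [0.594, -0.375, 0.018], [0.479, -0.408, 0.018], [0.441, -0.294, 0.018]]
weight knob [[0.466, -0.363, 0.05]]
handle top [[0.541, -0.344, 0.074]]
block [[0.478, 0.213, 0.024], [0.528, 0.062, 0.024], [0.467, 0.043, 0.024], [0.414, 0.192, 0.024]]
holes [[0.455, 0.177, 0.024]] [[0.463, 0.124, 0.037], [0.477, 0.075, 0.037]]
standplate [[0.568, 0.114, 0.026], [0.557, -0.024, 0.026], [0.741, -0.038, 0.026]]
beaker,cork [[0.479, -0.066, 0.01], [0.594, -0.064, 0.01]]
tweez [[0.378, -0.013, 0.01], [0.434, -0.118, 0.01]]
[[282.38222199   0.         322.41611933]
 [  0.         282.38222199 200.10133323]
 [  0.           0.           1.        ]]
```

```bash
python3 -m creep '[{"tx":0.027,"ty":-0.0187},{"tx":0.027,"ty":-0.0187},{"tx":0.027,"ty":-0.0187},{"tx":0.027,"ty":-0.0187},{"tx":0.027,"ty":-0.0187},{"tx":0.027,"ty":-0.0187},{"tx":0.027,"ty":-0.0187},{"tx":0.027,"ty":-0.0187},{"rz":7},{"rz":7},{"rz":7},{}]'
python3 - <<'E'
from h import *
d=shot('wrist','w1'); print(env.get_obs()['tool_pos'],env.get_obs()['tool_rot'])
E
```

```text
[ 0.22748069 -0.60856779  0.24686776] [-1.79931154e+02  4.20579689e-03  2.05008467e+01]$[0]: bad value
```

View pics/w1.png

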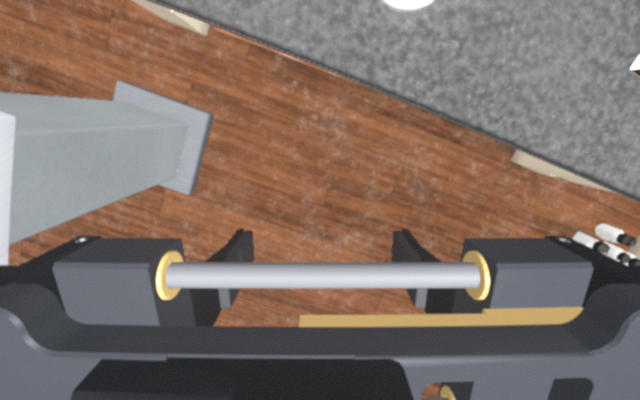

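```bash
python3 -m creep '[{"tx":0.03,"ty":-0.022,"tz":0,"rx":0,"ry":0,"rz":0},{"tx":0.03,"ty":-0.022,"tz":0,"rx":0,"ry":0,"rz":0},{"tx":0.03,"ty":-0.022,"tz":0,"rx":0,"ry":0,"rz":0},{"tx":0.03,"ty":-0.022,"tz":0,"rx":0,"ry":0,"rz":0},{"tx":0.03,"ty":-0.022,"tz":0,"rx":0,"ry":0,"rz":0},{"tx":0.03,"ty":-0.022,"tz":0,"rx":0,"ry":0,"rz":0},{"tx":0.03,"ty":-0.022,"tz":0,"rx":0,"ry":0,"rz":0},{"tx":0,"ty":0,"tz":0,"rx":0,"ry":0,"rz":0},{"tx":0,"ty":0,"tz":0,"rx":0,"ry":0,"rz":0}]'
python3 - <<'E'
from h import *
d=shot('wrist','w2'); print(env.get_obs()['tool_pos'],env.get_obs()['tool_rot'])
E
```

```text
time_s: 1.32
tool_pos: [0.3698, -0.3916, 0.2475]
tool_rot: [180.0, 0.0, 20.5]
force: [0.5, -0.2, -0.0]
grip_width: 0.087
[ 0.36949889 -0.39208962  0.24747326] [1.79981903e+02 4.05514605e-02 2.04089692e+01]
```

View pics/w2.png

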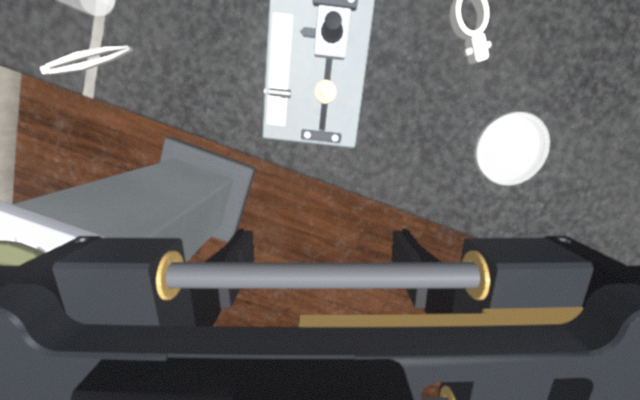

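The wrist view shows the weight at (325,92), the handle top at (331,27), the pointer at (308,33) and the marker line at (278,92). I'll move forward to centre the rig in the picture and measure there.

```bash
python3 -m creep '[{"tx":0.025,"ty":0,"tz":0.01,"rx":0,"ry":0,"rz":0},{"tx":0.025,"ty":0,"tz":0.02,"rx":0,"ry":0,"rz":1},{"tx":0.02,"ty":0,"tz":0.02,"rx":0,"ry":0,"rz":1},{"tx":0.01,"ty":0,"tz":0.02,"rx":0,"ry":0,"rz":1},{"tx":0,"ty":0,"tz":0,"rx":0,"ry":0,"rz":0},{"tx":0,"ty":0,"tz":0,"rx":0,"ry":0,"rz":0},{"tx":0,"ty":0,"tz":0,"rx":0,"ry":0,"rz":0}]'
python3 - <<'E'
from h import *
d=shot('wrist','w3'); print(env.get_obs()['tool_pos'],env.get_obs()['tool_rot'])
im=cv2.imread('pics/w3.png')[0:240,200:440]
cv2.imwrite('pics/w3z.png',cv2.resize(im,None,fx=2.5,fy=2.5,interpolation=cv2.INTER_CUBIC))
E
```

```text
time_s: 2.25
tool_pos: [0.4452, -0.3649, 0.1787]
tool_rot: [179.9, -0.0, 17.4]
force: [0.1, 0.8, -0.5]
grip_width: 0.0869
[ 0.44532203 -0.36468913  0.17865754] [ 1.79901531e+02 -3.21782555e-02  1.74319655e+01]
```

View pics/w3z.png

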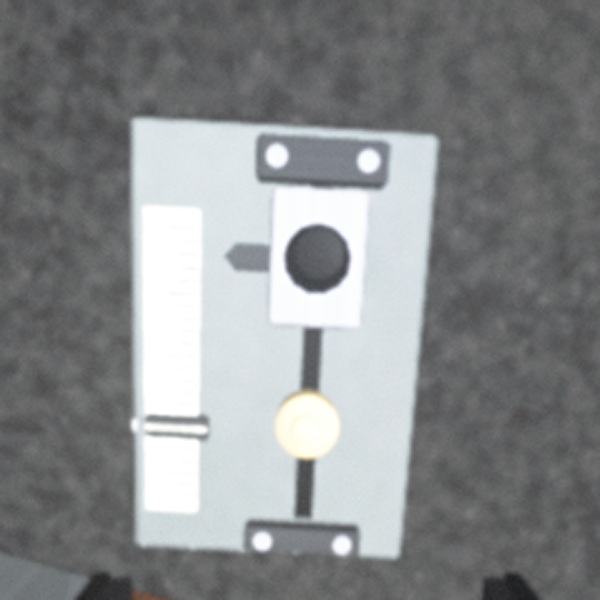

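The zoomed wrist view shows all of the rig: weight at (307,426), handle top at (317,258), pointer tip at (226,257) and marker line from about (140,425) to (208,430). Next I'll get numbers from masks.

```bash
cat > rig.py <<'E'
from h import *
def blob(m,seed=None,minA=60):
    n,l,s,c=cv2.connectedComponentsWithStats(m.astype(np.uint8)*255)
    return [(s[i],c[i],l==i) for i in range(1,n) if s[i][4]>=minA]
E
python3 - <<'E'
from rig import *
d=load('w3'); im=d['pixels'].astype(int); r,g,b=im[...,0],im[...,1],im[...,2]
m=(r-b>40)&(r>150); m[:140]=0;m[215:]=0
for s,c,l in blob(m): 
    cs=cv2.findContours(l.astype(np.uint8),0,1)[0]; print('brass',s,c,cv2.minEnclosingCircle(cs[0]))
    for z in (.038,.042): print(z, plane(d,[cv2.minEnclosingCircle(cs[0])[0]],z))
m=(r<75); m[:85]=0; m[120:]=0; m[:,:308]=0; m[:,345:]=0
for s,c,l in blob(m):
    cs=cv2.findContours(l.astype(np.uint8),0,1)[0]; e=cv2.minEnclosingCircle(cs[0]); print('handle',s,c,e, plane(d,[e[0]],.074))
z=lambda a:[(200+x/2.5,y/2.5) for x,y in a]
P=plane(d,z([(133,118),(438,135),(400,557),(137,545)]),.018); print(P.round(4))
u=(P[0]-P[3]+P[1]-P[2])[:2]; print('yaw from long edges',np.degrees(np.arctan2(u[1],u[0])))
v=(P[0]-P[1]+P[3]-P[2])[:2]; print('yaw short',np.degrees(np.arctan2(v[1],v[0]))-90, np.linalg.norm(u)/2,np.linalg.norm(v)/2)
print('ctr',P.mean(0))
print('pointer',plane(d,z([(226,257)]),.030),'mark(z25)',plane(d,z([(146,425),(208,430)]),.027))
E
```

```text
[[ 0.5613 -0.2605  0.018 ]
 [ 0.5904 -0.3736  0.018 ]
 [ 0.4235 -0.417   0.018 ]
 [ 0.3939 -0.3032  0.018 ]]
yaw from long edges 14.439810005474305
yaw short 14.526200100211014 0.17262717290103816 0.11717537994742412
ctr [ 0.49229128 -0.33858712  0.018     ]
pointer [[ 0.52281635 -0.30964375  0.03      ]] mark(z25) [[ 0.44976926 -0.29560881  0.027     ]
 [ 0.45536659 -0.32055488  0.027     ]]
```

```bash
python3 - <<'E'
from rig import *
d=load('w3'); im=d['pixels'].astype(int); r,g,b=im[...,0],im[...,1],im[...,2]
print(im[170,323],im[103,327],im[170,312])
m=(r-b>25); m[:140]=0;m[215:]=0
for s,c,l in blob(m): 
    cs=cv2.findContours(l.astype(np.uint8),0,1)[0]; e=cv2.minEnclosingCircle(cs[0]); print('brass',s,c,e)
    for z in (.038,.042): print(z, plane(d,[e[0],c],z).round(4).tolist())
m=(r<110); m[:85]=0; m[120:]=0; m[:,:310]=0; m[:,345:]=0
for s,c,l in blob(m):
    cs=cv2.findContours(l.astype(np.uint8),0,1)[0]; e=cv2.minEnclosingCircle(cs[0]); print('handle',s,c,e, plane(d,[e[0],c],.074).round(4).tolist())
E
```

```text
[255 255 251] [ 95  99 103] [254 252 233]
brass [310 156  23  28 106] [319.20754717 166.83962264] ((322.5, 169.5), 13.946425437927246)
0.038 [[0.4718, -0.3578, 0.038], [0.4733, -0.3539, 0.038]]
0.042 [[0.4724, -0.3576, 0.042], [0.474, -0.3538, 0.042]]
brass [  10  166  131   49 3827] [ 59.62346485 197.19806637] ((73.57691955566406, 190.5), 67.78118133544922)
0.038 [[0.3748, -0.1187, 0.038], [0.3628, -0.1044, 0.038]]
0.042 [[0.3768, -0.1219, 0.042], [0.365, -0.1079, 0.042]]
handle [315  91  24  25 489] [326.31492843 103.04907975] ((326.1666564941406, 103.0), 12.702905654907227) [[0.5305, -0.3424, 0.074], [0.5305, -0.3426, 0.074]]
```

```bash
python3 -m creep '[{"tx":0,"ty":0,"tz":0,"rx":0,"ry":0,"rz":2.9},{"tx":0.0137,"ty":0,"tz":0,"rx":0,"ry":0,"rz":0},{"tx":0.0137,"ty":0,"tz":0,"rx":0,"ry":0,"rz":0},{"tx":0,"ty":0,"tz":0,"rx":0,"ry":0,"rz":0},{"tx":0,"ty":0,"tz":0.03,"rx":0,"ry":0,"rz":0},{"tx":0,"ty":0,"tz":0.03,"rx":0,"ry":0,"rz":0},{"tx":0,"ty":0,"tz":0.02,"rx":0,"ry":0,"rz":0},{"tx":0,"ty":0,"tz":0.01,"rx":0,"ry":0,"rz":0},{"tx":0,"ty":0,"tz":0,"rx":0,"ry":0,"rz":0},{"tx":0,"ty":0,"tz":0,"rx":0,"ry":0,"rz":0}]' 0.05 20
python3 - <<'E'
from h import *
d=shot('wrist','w4');o=env.get_obs(); print(o['tool_pos'],o['tool_rot'],o['grip_width'])
p=o['tool_pos'].copy(); 
print(proj(d,[p,[*p[:2],p[2]-.025]]), proj(d,[[*p[:2],.052]]))
im=cv2.imread('pics/w4.png')[150:400,160:480]
cv2.imwrite('pics/w4z.png',cv2.resize(im,None,fx=2.4,fy=2.4,interpolation=cv2.INTER_CUBIC))
E
```

```text
time_s: 3.55
tool_pos: [0.4728, -0.3573, 0.0887]
tool_rot: [179.9, -0.1, 14.6]
force: [-1.1, -0.1, -0.4]
grip_width: 0.0498
[ 0.47280787 -0.35730427  0.08877667] [ 1.79898171e+02 -7.15059004e-02  1.46057739e+01] 0.05029753540638009
[[320.8654275  265.70775725]
 [321.0089533  245.62111833]] [[321.06394161 237.93825931]]
```

View pics/w4z.png

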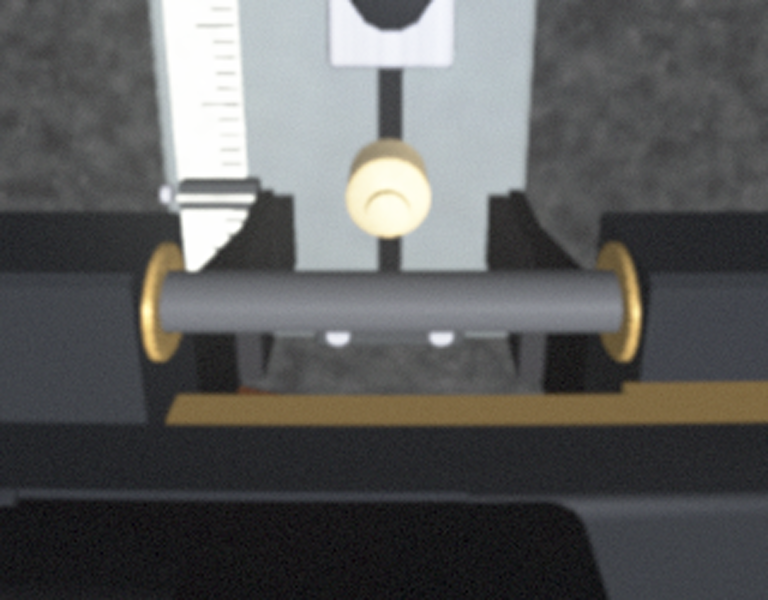

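The knob top is at pixel (321,238), where I predicted the tool axis would meet it at knob height, so the alignment is good. Descending and closing.

```bash
python3 -m creep '[{"tx":0,"ty":0,"tz":0.015,"rx":0,"ry":0,"rz":0},{"tx":0,"ty":0,"tz":0.012,"rx":0,"ry":0,"rz":0},{"tx":0,"ty":0,"tz":0.006,"rx":0,"ry":0,"rz":0},{"tx":0,"ty":0,"tz":0,"rx":0,"ry":0,"rz":0},{"tx":0,"ty":0,"tz":0,"rx":0,"ry":0,"rz":0},{"tx":0,"ty":0,"tz":0,"rx":0,"ry":0,"rz":0}]'
python3 -m creep '[{"tx":0,"ty":0,"tz":0,"rx":0,"ry":0,"rz":0},{"tx":0,"ty":0,"tz":0,"rx":0,"ry":0,"rz":0},{"tx":0,"ty":0,"tz":0,"rx":0,"ry":0,"rz":0},{"tx":0,"ty":0,"tz":0,"rx":0,"ry":0,"rz":0},{"tx":0,"ty":0,"tz":0,"rx":0,"ry":0,"rz":0}]' 0.015 20
```

```text
time_s: 4.35
tool_pos: [0.4724, -0.357, 0.055]
tool_rot: [180.0, -0.0, 14.6]
force: [0.3, -0.0, 0.7]
grip_width: 0.0501
time_s: 4.97
tool_pos: [0.4721, -0.3568, 0.0546]
tool_rot: [180.0, 0.0, 14.6]
force: [0.0, -0.5, -0.2]
grip_width: 0.023
```

```bash
python3 -m creep '[{"tx":0,"ty":0,"tz":-0.005,"rx":0,"ry":0,"rz":0},{"tx":0,"ty":0,"tz":-0.015,"rx":0,"ry":0,"rz":0},{"tx":0,"ty":0,"tz":-0.025,"rx":0,"ry":0,"rz":0},{"tx":0,"ty":0,"tz":-0.025,"rx":0,"ry":0,"rz":0},{"tx":0,"ty":0,"tz":-0.02,"rx":0,"ry":0,"rz":0},{"tx":0,"ty":0,"tz":0,"rx":0,"ry":0,"rz":0},{"tx":0,"ty":0,"tz":0,"rx":0,"ry":0,"rz":0}]'
python3 - <<'E'
from h import *
d=shot('wrist','w5');o=env.get_obs(); print(o['tool_pos'],o['tool_rot'],o['grip_width'])
p=o['tool_pos']; print(proj(d,[[*p[:2],p[2]-.003]]))
im=cv2.imread('pics/w5.png')[150:400,160:480]
cv2.imwrite('pics/w5z.png',cv2.resize(im,None,fx=2.4,fy=2.4,interpolation=cv2.INTER_CUBIC))
E
```

```text
time_s: 5.85
tool_pos: [0.4716, -0.3565, 0.1439]
tool_rot: [-180.0, 0.0, 14.6]
force: [-0.3, 0.4, -1.2]
grip_width: 0.0234
[ 0.47136568 -0.35636981  0.14338519] [-1.79912146e+02  7.82883594e-02  1.46015147e+01] 0.023388294072453256
[[320.47862263 262.75075161]]
```

View pics/w5z.png

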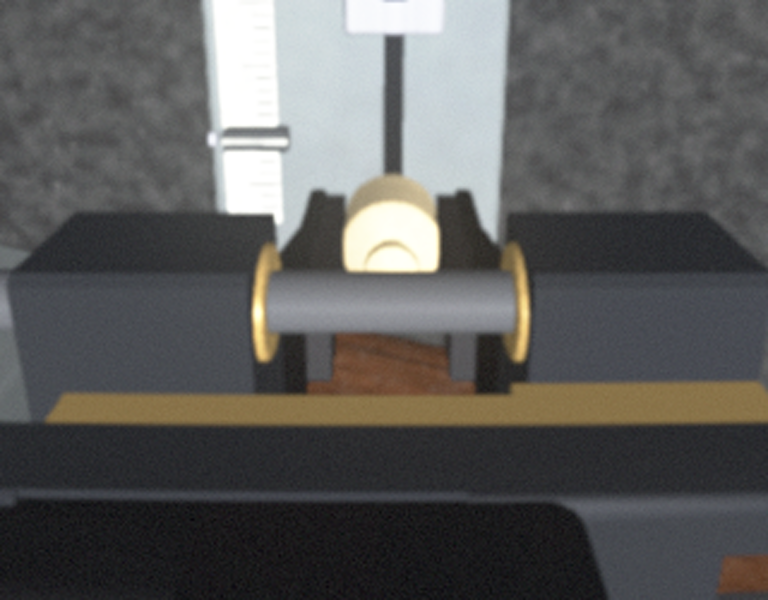

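```bash
python3 -m creep '[{"tx":0.004,"ty":-0.015,"tz":0,"rx":0,"ry":0,"rz":0},{"tx":0.006,"ty":-0.03,"tz":0,"rx":0,"ry":0,"rz":0},{"tx":0.006,"ty":-0.032,"tz":0,"rx":0,"ry":0,"rz":0},{"tx":0.006,"ty":-0.032,"tz":0,"rx":0,"ry":0,"rz":0},{"tx":0.006,"ty":-0.032,"tz":0,"rx":0,"ry":0,"rz":0},{"tx":0.006,"ty":-0.032,"tz":0,"rx":0,"ry":0,"rz":0},{"tx":0.006,"ty":-0.032,"tz":0,"rx":0,"ry":0,"rz":0},{"tx":0.006,"ty":-0.03,"tz":0,"rx":0,"ry":0,"rz":0},{"tx":0.004,"ty":-0.018,"tz":0,"rx":0,"ry":0,"rz":0},{"tx":0,"ty":0,"tz":0,"rx":0,"ry":0,"rz":0}]'
python3 - <<'E'
from h import *
shot('top','top1'); shot('scene','scene1'); print(env.get_obs()['qpos'])
im=cv2.imread('pics/top1.png')[120:300,170:450]
a=cv2.resize(im,(800,514),interpolation=cv2.INTER_CUBIC); cv2.imwrite('pics/top1z.png',a)
E
```

```text
time_s: 7.15
tool_pos: [0.4565, -0.098, 0.1444]
tool_rot: [180.0, 0.0, 14.8]
force: [0.2, 0.1, -0.7]
grip_width: 0.0233
[ 36.05873321   1.99191495 -27.22707106 114.70595647   1.05982889
  63.52604312 -67.06322845]
```

View pics/top1z.png

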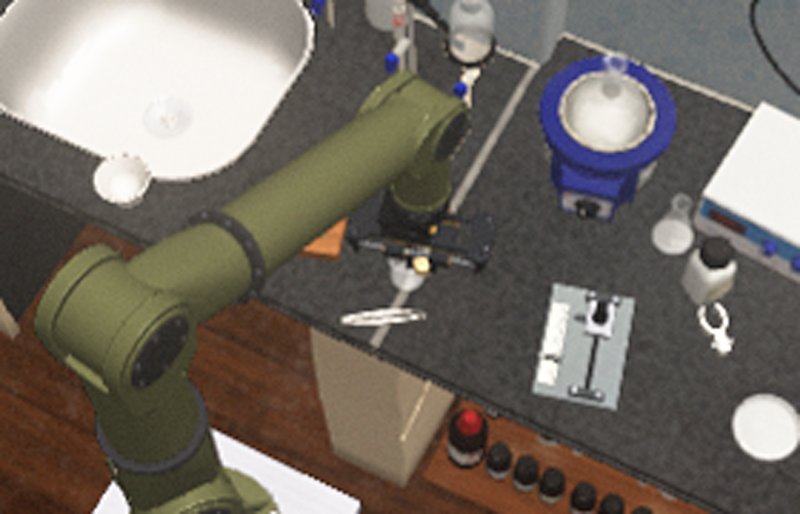

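View pics/scene1.png

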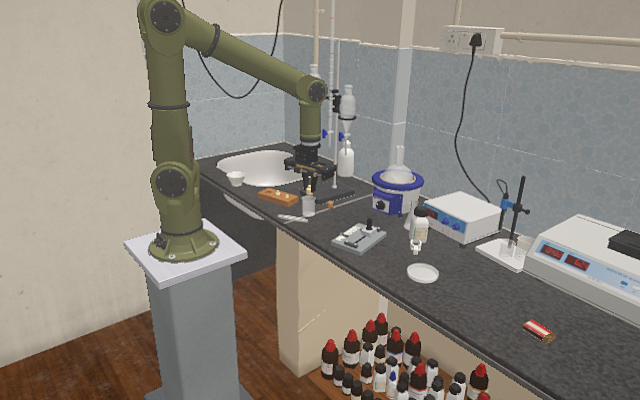

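```bash
python3 -m creep '[{"tx":0.003,"ty":-0.016,"tz":0,"rx":0,"ry":0,"rz":0},{"tx":0.004,"ty":-0.032,"tz":0,"rx":0,"ry":0,"rz":0},{"tx":0.004,"ty":-0.032,"tz":0,"rx":0,"ry":0,"rz":0},{"tx":0.003,"ty":-0.03,"tz":0,"rx":0,"ry":0,"rz":0},{"tx":0.003,"ty":-0.018,"tz":0,"rx":0,"ry":0,"rz":0},{"tx":0,"ty":0,"tz":0,"rx":0,"ry":0,"rz":0}]'
python3 - <<'E'
from h import *
print(env.get_obs()['qpos'],env.get_obs()['tool_rot'])
E
```

```text
time_s: 8.0
tool_pos: [0.4407, 0.0302, 0.1446]
tool_rot: [-180.0, -0.0, 14.7]
force: [-0.0, -0.7, -0.3]
grip_width: 0.0231
[ 28.51577284  -1.33771791 -35.09553356 117.6082489   -0.86582562
  63.48354178 -81.44262731] [-1.79995148e+02 -6.15378197e-03  1.47432839e+01]
```

```bash
python3 -m creep '[{"tx":0.002,"ty":-0.016,"tz":0,"rx":0,"ry":0,"rz":0},{"tx":0.003,"ty":-0.032,"tz":0,"rx":0,"ry":0,"rz":0},{"tx":0.003,"ty":-0.032,"tz":0,"rx":0,"ry":0,"rz":0},{"tx":0.002,"ty":-0.032,"tz":0,"rx":0,"ry":0,"rz":0},{"tx":0,"ty":-0.02,"tz":0,"rx":0,"ry":0,"rz":0},{"tx":0,"ty":-0.006,"tz":0,"rx":0,"ry":0,"rz":0},{"tx":0,"ty":0,"tz":0,"rx":0,"ry":0,"rz":0},{"tx":0,"ty":0,"tz":0,"rx":0,"ry":0,"rz":0}]'
python3 - <<'E'
from h import *
d=shot('wrist','w6');o=env.get_obs(); print(o['tool_pos'],o['tool_rot'],o['qpos'])
im=cv2.imread('pics/w6.png')[50:290,160:480]
cv2.imwrite('pics/w6z.png',cv2.resize(im,None,fx=2.5,fy=2.5,interpolation=cv2.INTER_CUBIC))
E
```

```text
time_s: 9.0
tool_pos: [0.416, 0.1637, 0.1444]
tool_rot: [180.0, 0.0, 14.5]
force: [0.1, 0.0, 0.0]
grip_width: 0.0232
[0.41603057 0.16376218 0.14442026] [1.79977930e+02 1.53528330e-02 1.44933402e+01] [ 19.99008839  -0.25146727 -44.2342663  116.71459461  -0.17464013
  63.48455587 -99.67253791]
```

View pics/w6z.png

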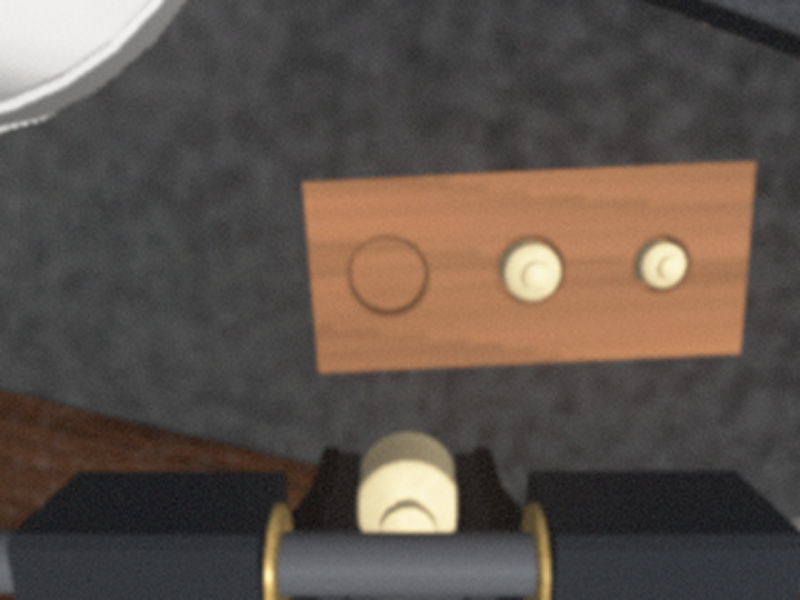

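The zoomed wrist view shows the empty hole's rim centred at about (388,274) with a radius of about 40. The two small weights are at (532,270) and (663,264), and the held weight is upright at (408,490). I'll fit the rim.

```bash
python3 - <<'E'
from h import *
d=load('w6'); im=cv2.imread('pics/w6.png')[50:290,160:480]
z=cv2.resize(im,None,fx=2.5,fy=2.5,interpolation=cv2.INTER_CUBIC)
g=cv2.GaussianBlur(z,(0,0),2)[...,2].astype(float)  # red
roi=g[215:335,328:450]
bg=cv2.GaussianBlur(roi,(0,0),12)
m=(roi-bg<-9).astype(np.uint8)
n,l,s,c=cv2.connectedComponentsWithStats(m); k=1+np.argmax(s[1:,4]); print(s[k])
ys,xs=np.nonzero(l==k); pts=np.c_[xs+328,ys+215].astype(np.float32)
hull=cv2.convexHull(pts); e=cv2.fitEllipse(pts); print('ell',e, 'mec',cv2.minEnclosingCircle(pts))
h=cv2.HoughCircles(g[215:335,328:450].astype(np.uint8),cv2.HOUGH_GRADIENT,1.5,50,param1=60,param2=15,minRadius=32,maxRadius=46); print('hough',None if h is None else h[0][:2]+[328,215,0])
toP=lambda q:[((q[0]+.5)/2.5-.5+160,(q[1]+.5)/2.5-.5+50)]
for q in (e[0],cv2.minEnclosingCircle(pts)[0],(388,274)): 
    P=plane(d,toP(q),.024)[0]; 
    o=env.get_obs(); dlt=P[:2]-o['tool_pos'][:2]; a=np.radians(o['tool_rot'][2]); print(P.round(4),'tx',dlt@[np.cos(a),np.sin(a)],'ty',dlt@[np.sin(a),-np.cos(a)])
C=plane(d,[toP(q)[0] for q in [(303,182),(754,161),(740,354),(318,373)]],.024); print(C.round(4), C.mean(0))
w=plane(d,[toP(q)[0] for q in [(537,273),(667,267)]],.041); print(w.round(4)); w=plane(d,[toP(q)[0] for q in [(532,270),(663,264)]],.033); print(w.round(4))
v=C[0]+C[3]-C[1]-C[2]; v=v[:2]/np.linalg.norm(v[:2]);print(v, np.degrees(np.arctan2(-v[0],v[1])),(C[:2].mean(0)-C[2:].mean(0)), (C[[0,3]].mean(0)-C[[1,2]].mean(0)))
print('hole from block', C.mean(0)[:2]+.052*v)
E
```

```text
[  17   20   86   82 1838]
ell ((387.5387268066406, 274.7167663574219), (75.40784454345703, 79.33314514160156), 107.8995590209961) mec ((387.1000061035156, 273.8999938964844), 43.62142562866211)
hough [[387.25       275.75        42.20000076]]
[0.4533 0.1796 0.024 ] tx 0.04002150687344894 ty -0.006046682706560595
[0.4535 0.1799 0.024 ] tx 0.0403180082212001 ty -0.00620355934431629
[0.4536 0.1795 0.024 ] tx 0.04028157723841769 ty -0.005877459029501231
[[0.4775 0.2163 0.024 ]
 [0.5244 0.0651 0.024 ]
 [0.4577 0.0439 0.024 ]
 [0.4107 0.196  0.024 ]] [0.46757505 0.13031188 0.024     ]
[[0.469  0.1309 0.041 ]
 [0.4821 0.0887 0.041 ]]
[[0.4688 0.1312 0.033 ]
 [0.4824 0.0873 0.033 ]]
[-0.29569166  0.95528343] 17.19901707664976 [0.06666996 0.0207408  0.        ] [-0.04694789  0.15167333  0.        ]
hole from block [0.45219908 0.17998662]
```

```bash
python3 - <<'E'
from h import *
t=np.linspace(0,2*np.pi,361)
o=env.get_obs(); p=o['tool_pos']; d=load('w6')
for nm,dz in (('shoulder',-.017),('bottom',-.037)):
    X=np.c_[p[0]+.0125*np.cos(t),p[1]+.0125*np.sin(t),0*t+p[2]+dz]; q=proj(d,X); print(nm,q.min(0),q.max(0),q.mean(0))
im=d['pixels'].astype(int)
for row in (236,240,244,248,252):
    print(row, im[row,296:352,0].tolist())
print('col', [im[r,322:325,0].mean().round() for r in range(215,256)])
E
```

```text
shoulder [299.90760193 231.8603819 ] [341.95982465 270.05378972] [320.94910395 251.11003091]
bottom [302.19694568 219.97370936] [339.94447251 254.79732466] [321.08451472 237.50452765]
236 [37, 37, 36, 35, 42, 39, 41, 52, 79, 108, 112, 116, 118, 121, 123, 139, 162, 185, 202, 217, 227, 232, 236, 237, 240, 243, 243, 243, 242, 243, 242, 242, 241, 237, 232, 226, 217, 200, 180, 168, 157, 153, 153, 150, 139, 105, 65, 45, 40, 38, 43, 38, 46, 35, 39, 33]
240 [37, 35, 42, 38, 40, 43, 33, 59, 88, 109, 134, 162, 191, 220, 228, 234, 237, 239, 243, 244, 246, 247, 247, 247, 247, 248, 248, 249, 248, 247, 248, 248, 248, 248, 248, 249, 249, 250, 250, 247, 242, 232, 216, 185, 154, 115, 72, 41, 38, 39, 39, 42, 37, 39, 40, 40]
244 [39, 39, 33, 33, 40, 38, 52, 95, 153, 194, 221, 229, 233, 235, 236, 238, 241, 242, 243, 244, 246, 247, 248, 249, 249, 249, 249, 248, 248, 248, 247, 248, 248, 249, 249, 249, 249, 249, 249, 249, 248, 248, 248, 247, 241, 213, 139, 68, 37, 31, 40, 37, 35, 39, 42, 39]
248 [32, 36, 30, 36, 35, 47, 82, 148, 203, 224, 231, 231, 234, 234, 236, 237, 238, 240, 241, 244, 246, 248, 249, 250
[... 498 characters left out ...]
 np.float64(78.0), np.float64(77.0), np.float64(83.0), np.float64(103.0), np.float64(127.0), np.float64(139.0), np.float64(141.0), np.float64(138.0), np.float64(136.0), np.float64(134.0), np.float64(135.0), np.float64(137.0), np.float64(137.0), np.float64(140.0), np.float64(158.0), np.float64(201.0), np.float64(233.0), np.float64(243.0), np.float64(246.0), np.float64(248.0), np.float64(248.0), np.float64(248.0), np.float64(249.0), np.float64(249.0), np.float64(248.0), np.float64(248.0), np.float64(249.0), np.float64(250.0), np.float64(250.0), np.float64(246.0), np.float64(226.0), np.float64(180.0), np.float64(156.0), np.float64(176.0), np.float64(224.0), np.float64(246.0), np.float64(249.0)]
```

```bash
python3 -m creep '[{"tx":0.02,"ty":-0.0036,"tz":0,"rx":0,"ry":0,"rz":0},{"tx":0.0211,"ty":-0.0036,"tz":0.01,"rx":0,"ry":0,"rz":0},{"tx":0,"ty":0,"tz":0.025,"rx":0,"ry":0,"rz":0},{"tx":0,"ty":0,"tz":0.025,"rx":0,"ry":0,"rz":0},{"tx":0,"ty":0,"tz":0.01,"rx":0,"ry":0,"rz":0},{"tx":0,"ty":0,"tz":0.003,"rx":0,"ry":0,"rz":0},{"tx":0,"ty":0,"tz":0,"rx":0,"ry":0,"rz":0},{"tx":0,"ty":0,"tz":0,"rx":0,"ry":0,"rz":0}]'
python3 - <<'E'
from h import *
d=shot('wrist','w7');o=env.get_obs(); print(o['tool_pos'],o['tool_rot'])
im=cv2.imread('pics/w7.png')[120:280,220:430]
cv2.imwrite('pics/w7z.png',cv2.resize(im,None,fx=3.75,fy=3.75,interpolation=cv2.INTER_CUBIC))
shot('scene','scene2'); shot('top','top2')
im=np.vstack([cv2.resize(cv2.imread(f'pics/{n}.png')[y:y+50,x:x+100],(800,400),interpolation=cv2.INTER_CUBIC)[:290] for n,x,y in (('scene2',235,165),('top2',230,175))])
cv2.imwrite('pics/st2.png',im)
E
```

```text
time_s: 10.05
tool_pos: [0.4544, 0.1823, 0.0723]
tool_rot: [180.0, -0.1, 14.6]
force: [0.6, -0.7, -1.0]
grip_width: 0.0232
[0.4543094  0.18226159 0.07230159] [ 1.79977672e+02 -8.53033414e-02  1.45899193e+01]
```

View pics/w7z.png

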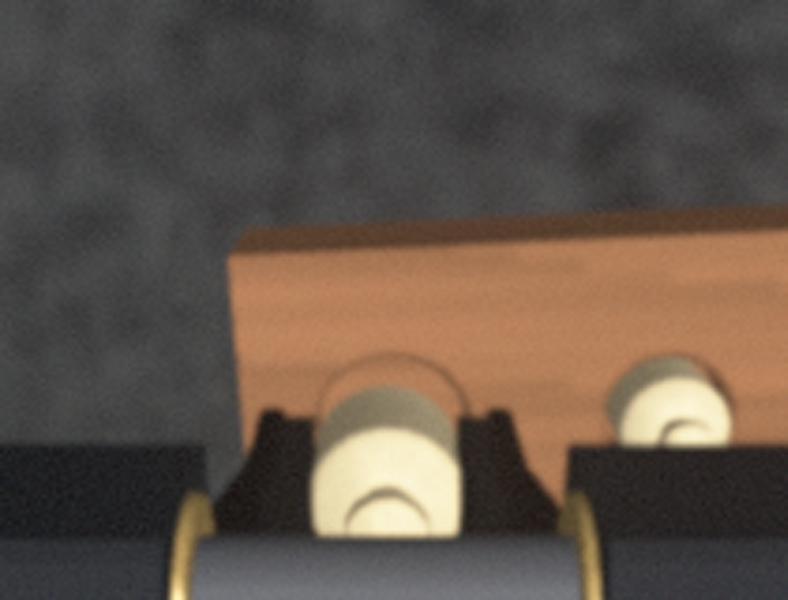

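View pics/st2.png

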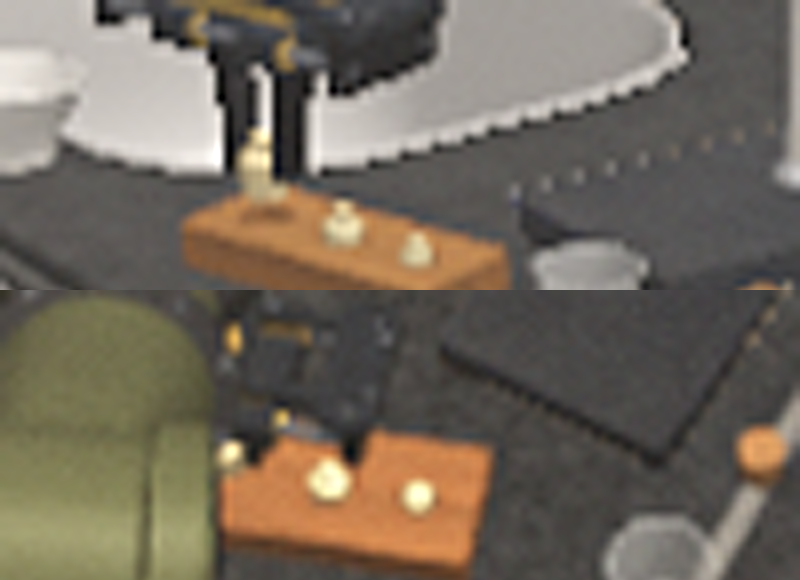

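The wrist crop shows the hole's far rim arc, with its apex at about (393,354) and ends near (318,400) and (468,410). The weight's body is centred on column 387. I'll fit both edges by ray casting.

```bash
cat > fit.py <<'E'
from rig import *
from scipy.optimize import least_squares
def fitc(P,r,w0):
    f=lambda c: np.hypot(P[:,0]-c[0],P[:,1]-c[1])-r
    s=least_squares(f,w0,loss='soft_l1',f_scale=.0004); return s.x, f(s.x)
E
python3 - <<'E'
from fit import *
d=load('w7'); im=d['pixels'].astype(float); r,b=im[...,0],im[...,2]
g=cv2.GaussianBlur(im,(0,0),.7)
ratio=g[...,0]/(g[...,2]+1)
# rows 205..250, cols
for c in (304,308,312,316,320,324,328,332,336,340,344):
    print(c,g[208:246,c,0].astype(int).tolist()); 
print(ratio[208:240,324].round(1).tolist())
E
```

```text
304 [188, 188, 188, 187, 185, 183, 182, 182, 177, 172, 167, 165, 166, 167, 167, 166, 165, 164, 163, 159, 156, 151, 138, 123, 110, 104, 104, 106, 104, 99, 93, 88, 87, 95, 108, 125, 145, 163]
308 [189, 189, 188, 187, 186, 185, 183, 181, 176, 171, 164, 158, 155, 157, 162, 169, 174, 177, 175, 170, 160, 147, 134, 127, 123, 119, 118, 118, 119, 126, 140, 162, 188, 209, 222, 229, 232, 233]
312 [189, 189, 188, 187, 187, 187, 184, 180, 172, 164, 160, 164, 172, 179, 182, 181, 175, 162, 146, 133, 125, 122, 121, 122, 122, 121, 125, 139, 164, 195, 218, 231, 236, 239, 239, 239, 239, 239]
316 [189, 189, 188, 187, 186, 183, 176, 166, 160, 162, 167, 174, 179, 180, 177, 167, 151, 137, 129, 127, 125, 125, 126, 126, 127, 134, 156, 191, 221, 236, 242, 244, 245, 245, 245, 245, 245, 246]
320 [188, 189, 188, 186, 183, 175, 165, 159, 161, 165, 170, 174, 177, 176, 168, 155, 143, 137, 135, 133, 132, 131, 131, 133, 138, 157, 192, 223, 238, 243, 244, 245, 246, 247, 248, 248, 249, 249]
324 [188, 187, 186, 185, 181, 170, 160, 158, 162, 168, 172, 176, 178, 177, 170, 157, 148, 143, 140, 139, 138, 138, 138, 139, 144, 
[... 485 characters left out ...]
185, 184, 179, 170, 158, 153, 160, 171, 178, 180, 181, 179, 176, 173, 170, 165, 161, 157, 154, 154, 155, 155, 157, 162, 176, 201, 224, 239, 246, 248, 248, 248, 248]
340 [187, 187, 186, 186, 186, 186, 185, 183, 182, 179, 173, 164, 154, 148, 149, 158, 166, 169, 170, 172, 174, 173, 167, 160, 155, 149, 146, 143, 140, 140, 140, 144, 154, 172, 195, 217, 233, 240]
344 [185, 185, 185, 186, 186, 185, 185, 184, 183, 183, 183, 183, 181, 177, 172, 166, 160, 153, 146, 140, 134, 125, 107, 80, 57, 47, 45, 44, 45, 43, 44, 45, 44, 44, 44, 48, 50, 53]
[2.0, 2.0, 2.0, 2.0, 2.0, 2.0, 2.0, 2.0, 2.0, 2.0, 2.0, 2.0, 2.0, 1.9, 1.7, 1.6, 1.4, 1.4, 1.4, 1.4, 1.4, 1.4, 1.4, 1.4, 1.4, 1.4, 1.4, 1.3, 1.3, 1.2, 1.2, 1.2]
```

```bash
cat >> fit.py <<'E'
def rel(name, zb, cols=range(306,343,2), r0=205, r1=245, show=True):
    """rim of the hole (z .024) and underside far edge of weight (z=zb) -> centres"""
    d=load(name); g=cv2.GaussianBlur(d['pixels'].astype(float),(0,0),.7); ratio=g[...,0]/(g[...,2]+1)
    rim=[];bot=[]
    for c in cols:
        a=g[r0:r1,c,0]; k=next((i for i in range(1,len(a)) if a[i]<174 and a[i-1]>=174),None)
        if k: rim.append((c,r0+k-1+(a[k-1]-174)/(a[k-1]-a[k])))
        q=ratio[r0:r1,c]; k=next((i for i in range(1,len(q)) if q[i]<1.68 and q[i-1]>=1.68),None)
        if k and g[r0+k,c,0]>100: bot.append((c,r0+k-1+(q[k-1]-1.68)/(q[k-1]-q[k])))
    return d,np.array(rim),np.array(bot)
E
python3 - <<'E'
from fit import *
d,rim,bot=rel('w7',.0357); print(rim.round(1).tolist()); print(bot.round(1).tolist())
o=env.get_obs(); p=o['tool_pos']; a=np.radians(o['tool_rot'][2]); T=np.array([[np.cos(a),np.sin(a)],[np.sin(a),-np.cos(a)]])
R=plane(d,rim,.024); B=plane(d,bot,p[2]-.0366)
ch,eh=fitc(R,.014,p[:2]); cb,eb=fitc(B,.0125,p[:2])
print('hole',ch,np.abs(eh).max(),'bottom',cb,np.abs(eb).max()); print('move tx,ty',T@(ch-cb),'weight vs tcp',T@(cb-p[:2]))
E
```

```text
[[306.0, 216.5], [308.0, 216.5], [310.0, 216.3], [312.0, 215.9], [314.0, 215.1], [316.0, 214.2], [318.0, 213.7], [320.0, 213.2], [322.0, 212.9], [324.0, 212.7], [326.0, 213.0], [328.0, 213.2], [330.0, 213.4], [332.0, 214.1], [334.0, 214.7], [336.0, 215.6], [338.0, 216.5], [340.0, 218.0], [342.0, 220.3]]
[[306.0, 231.5], [308.0, 228.9], [310.0, 227.0], [312.0, 225.6], [314.0, 224.5], [316.0, 223.6], [318.0, 223.0], [320.0, 222.5], [322.0, 222.4], [324.0, 222.3], [326.0, 222.7], [328.0, 223.0], [330.0, 223.6], [332.0, 224.6], [334.0, 225.7], [336.0, 227.4], [338.0, 229.5], [340.0, 232.0]]
hole [0.45485159 0.18023508] 0.0027116020454050604 bottom [0.45315297 0.18081514] 0.0001584246638025935
move tx,ty [0.00149758 0.00098946] weight vs tcp [-0.00127337  0.00114798]
```

```bash
python3 - <<'E'
from fit import *
d,rim,bot=rel('w7',.0357); rim=rim[rim[:,0]>=314]
o=env.get_obs(); p=o['tool_pos']; a=np.radians(o['tool_rot'][2]); T=np.array([[np.cos(a),np.sin(a)],[np.sin(a),-np.cos(a)]])
B=plane(d,bot,p[2]-.0366); cb,eb=fitc(B,.0125,p[:2])
R=plane(d,rim,.024)
for r in (.0138,.014,.0143):
    ch,eh=fitc(R,r,p[:2]); print(r,ch,np.abs(eh).max(),'move',T@(ch-cb))
E
```

```text
0.0138 [0.45508677 0.17957249] 0.0004592186290195699 move [0.00155817 0.00168994]
0.014 [0.45487137 0.1795544 ] 0.00041870879029154776 move [0.00134516 0.00165315]
0.0143 [0.45454796 0.17952851] 0.0003599871519133456 move [0.00102567 0.00159669]
```

```bash
python3 -m creep '[{"tx":0.0013,"ty":0.0014,"tz":0,"rx":0,"ry":0,"rz":0},{"tx":0,"ty":0,"tz":0.005,"rx":0,"ry":0,"rz":0},{"tx":0,"ty":0,"tz":0.0035,"rx":0,"ry":0,"rz":0},{"tx":0,"ty":0,"tz":0,"rx":0,"ry":0,"rz":0},{"tx":0,"ty":0,"tz":0,"rx":0,"ry":0,"rz":0}]'
python3 - <<'E'
from fit import *
shot('wrist','w8')
im=cv2.imread('pics/w8.png')[120:280,220:430]
cv2.imwrite('pics/w8z.png',cv2.resize(im,None,fx=3.75,fy=3.75,interpolation=cv2.INTER_CUBIC))
o=env.get_obs(); p=o['tool_pos']; print(p)
d,rim,bot=rel('w8',0); print(rim.round(1).tolist()); print(bot.round(1).tolist()); rim=rim[(rim[:,0]>=314)]
a=np.radians(o['tool_rot'][2]); T=np.array([[np.cos(a),np.sin(a)],[np.sin(a),-np.cos(a)]])
B=plane(d,bot,p[2]-.0366); cb,eb=fitc(B,.0125,p[:2])
R=plane(d,rim,.024)
ch,eh=fitc(R,.014,p[:2]); print(ch,np.abs(eh).max(),np.abs(eb).max(),'move',T@(ch-cb))
E
```

```text
time_s: 10.82
tool_pos: [0.4553, 0.1812, 0.0629]
tool_rot: [-180.0, 0.0, 14.6]
force: [-0.2, 0.3, -1.4]
grip_width: 0.0231
[0.45534993 0.1812125  0.06303664]
[[306.0, 221.8], [308.0, 221.7], [310.0, 221.3], [312.0, 220.4], [314.0, 219.5], [316.0, 219.0], [318.0, 218.6], [320.0, 218.3], [322.0, 218.1], [324.0, 218.2], [326.0, 218.4], [328.0, 218.8], [330.0, 219.3], [332.0, 220.0], [334.0, 220.6], [336.0, 221.5], [338.0, 222.7], [340.0, 224.8], [342.0, 226.7]]
[[306.0, 232.0], [308.0, 228.9], [310.0, 226.9], [312.0, 225.7], [314.0, 224.5], [316.0, 223.5], [318.0, 222.8], [320.0, 222.5], [322.0, 222.2], [324.0, 222.2], [326.0, 222.5], [328.0, 222.9], [330.0, 223.5], [332.0, 224.5], [334.0, 225.6], [336.0, 227.4], [338.0, 229.5], [340.0, 232.1]]
[0.45487938 0.17929007] 0.0004855449333257614 0.00010894033540186955 move [0.00057369 0.00059424]
```

View pics/w8z.png

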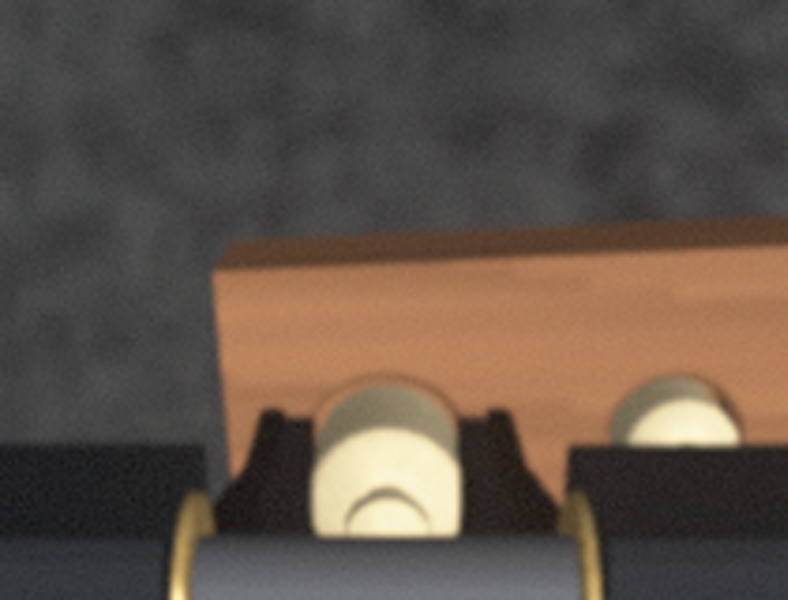

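```bash
python3 -m creep '[{"tx":0.0005,"ty":0.0003,"tz":0,"rx":0,"ry":0,"rz":0},{"tx":0,"ty":0,"tz":0.002,"rx":0,"ry":0,"rz":0},{"tx":0,"ty":0,"tz":0.0015,"rx":0,"ry":0,"rz":0},{"tx":0,"ty":0,"tz":0.001,"rx":0,"ry":0,"rz":0},{"tx":0,"ty":0,"tz":0,"rx":0,"ry":0,"rz":0},{"tx":0,"ty":0,"tz":0,"rx":0,"ry":0,"rz":0}]'
```

```text
time_s: 11.62
tool_pos: [0.4556, 0.181, 0.0583]
tool_rot: [-180.0, 0.0, 14.6]
force: [-1.7, 0.3, -0.8]
grip_width: 0.0232
```

```bash
python3 -m creep '[{"tx":0,"ty":0,"tz":0.002,"rx":0,"ry":0,"rz":0},{"tx":0,"ty":0,"tz":0.002,"rx":0,"ry":0,"rz":0},{"tx":0,"ty":0,"tz":0.0015,"rx":0,"ry":0,"rz":0},{"tx":0,"ty":0,"tz":0.001,"rx":0,"ry":0,"rz":0},{"tx":0,"ty":0,"tz":0,"rx":0,"ry":0,"rz":0},{"tx":0,"ty":0,"tz":0,"rx":0,"ry":0,"rz":0}]'
python3 - <<'E'
from fit import *
shot('wrist','w9')
im=cv2.imread('pics/w9.png')[120:280,220:430]
cv2.imwrite('pics/w9z.png',cv2.resize(im,None,fx=3.75,fy=3.75,interpolation=cv2.INTER_CUBIC))
E
```

```text
time_s: 12.38
tool_pos: [0.4555, 0.1811, 0.0519]
tool_rot: [-180.0, 0.0, 14.6]
force: [-3.2, 1.2, 0.7]
grip_width: 0.0235
```

View pics/w9z.png

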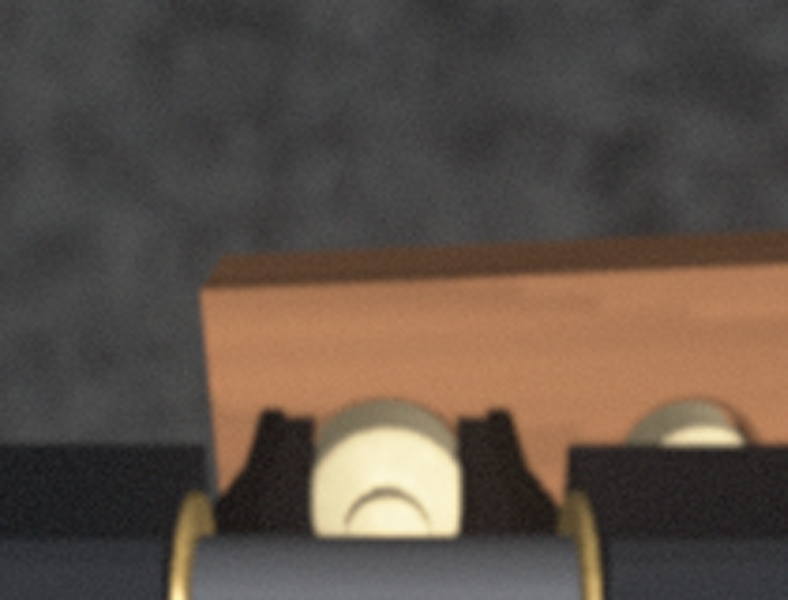

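The weight's visible side has shortened, so it is going in. A force of −3 N in x says it is leaning on the far wall, so I'll ease back, seat it and open a little.

```bash
python3 -m creep '[{"tx":-0.0006,"ty":0,"tz":0,"rx":0,"ry":0,"rz":0},{"tx":0,"ty":0,"tz":0.0008,"rx":0,"ry":0,"rz":0},{"tx":0,"ty":0,"tz":0,"rx":0,"ry":0,"rz":0},{"tx":0,"ty":0,"tz":0,"rx":0,"ry":0,"rz":0}]'
python3 -m creep '[{"tx":0,"ty":0,"tz":0,"rx":0,"ry":0,"rz":0},{"tx":0,"ty":0,"tz":0,"rx":0,"ry":0,"rz":0},{"tx":0,"ty":0,"tz":0,"rx":0,"ry":0,"rz":0},{"tx":0,"ty":0,"tz":0,"rx":0,"ry":0,"rz":0}]' 0.037 20
python3 - <<'E'
from fit import *
shot('wrist','w10')
im=cv2.imread('pics/w10.png')[120:280,220:430]
cv2.imwrite('pics/w10z.png',cv2.resize(im,None,fx=3.75,fy=3.75,interpolation=cv2.INTER_CUBIC))
E
```

```text
time_s: 12.92
tool_pos: [0.4554, 0.1809, 0.0513]
tool_rot: [180.0, -0.0, 14.6]
force: [-2.0, 0.6, 0.6]
grip_width: 0.023
time_s: 13.42
tool_pos: [0.4556, 0.1807, 0.0513]
tool_rot: [180.0, -0.0, 14.6]
force: [-1.4, -0.1, 0.4]
grip_width: 0.0368
```

View pics/w10z.png

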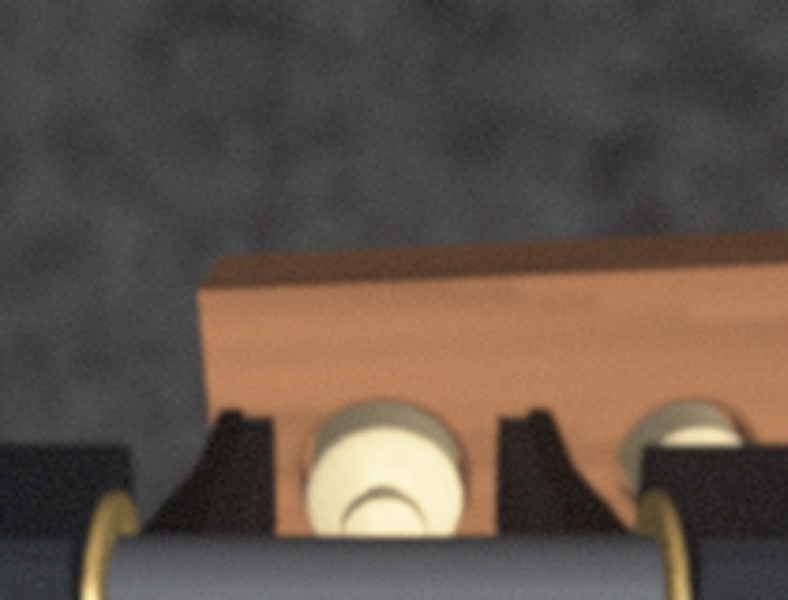

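Released: the gaps to both pads are equal (275–307 and 465–497). Now I'll rise, back off and check.

```bash
python3 -m creep '[{"tx":0,"ty":0,"tz":-0.005,"rx":0,"ry":0,"rz":0},{"tx":0,"ty":0,"tz":-0.02,"rx":0,"ry":0,"rz":0},{"tx":0,"ty":0,"tz":-0.03,"rx":0,"ry":0,"rz":0},{"tx":0,"ty":0,"tz":-0.03,"rx":0,"ry":0,"rz":0},{"tx":-0.015,"ty":0.003,"tz":-0.01,"rx":0,"ry":0,"rz":0},{"tx":-0.022,"ty":0.003,"tz":0,"rx":0,"ry":0,"rz":0},{"tx":0,"ty":0,"tz":0,"rx":0,"ry":0,"rz":0},{"tx":0,"ty":0,"tz":0,"rx":0,"ry":0,"rz":0}]'
python3 - <<'E'
from fit import *
shot('wrist','w11')
im=cv2.imread('pics/w11.png')[50:290,160:480]
cv2.imwrite('pics/w11z.png',cv2.resize(im,None,fx=2.5,fy=2.5,interpolation=cv2.INTER_CUBIC))
E
```

```text
time_s: 14.48
tool_pos: [0.4217, 0.1659, 0.1465]
tool_rot: [180.0, -0.1, 14.6]
force: [0.7, -0.2, -0.2]
grip_width: 0.0369
```

View pics/w11z.png

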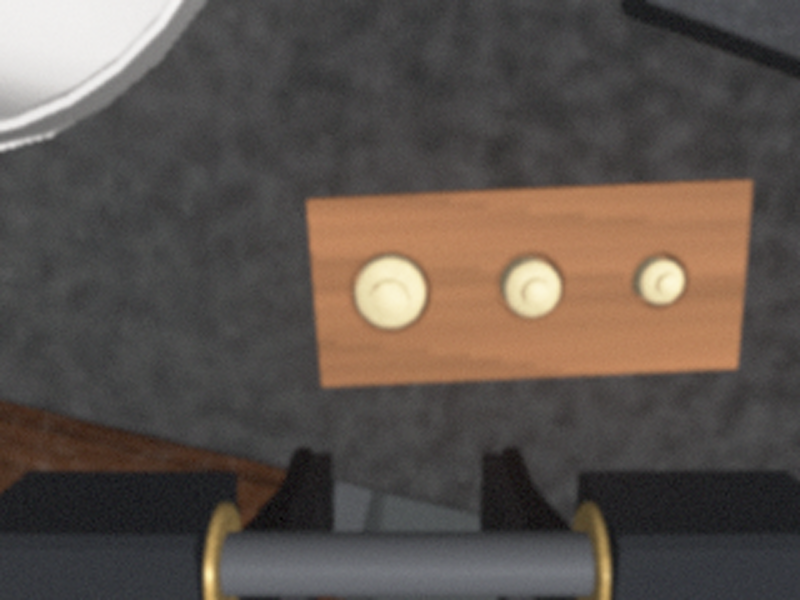

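All three weights sit in their holes: the large one at (390,292), with its knob concentric, and the others at (532,288) and (661,281). Now back to the rig by the same path.

```bash
python3 -m creep '[{"tx":-0.003,"ty":0.016,"tz":0,"rx":0,"ry":0,"rz":0},{"tx":-0.003,"ty":0.03,"tz":0,"rx":0,"ry":0,"rz":0},{"tx":-0.004,"ty":0.03,"tz":0,"rx":0,"ry":0,"rz":0},{"tx":-0.004,"ty":0.03,"tz":0,"rx":0,"ry":0,"rz":0},{"tx":-0.003,"ty":0.03,"tz":0,"rx":0,"ry":0,"rz":0},{"tx":-0.004,"ty":0.032,"tz":0,"rx":0,"ry":0,"rz":0},{"tx":-0.004,"ty":0.032,"tz":0,"rx":0,"ry":0,"rz":0},{"tx":-0.004,"ty":0.032,"tz":0,"rx":0,"ry":0,"rz":0},{"tx":-0.004,"ty":0.032,"tz":0,"rx":0,"ry":0,"rz":0},{"tx":-0.004,"ty":0.03,"tz":0,"rx":0,"ry":0,"rz":0},{"tx":-0.004,"ty":0.032,"tz":0,"rx":0,"ry":0,"rz":0},{"tx":-0.005,"ty":0.032,"tz":0,"rx":0,"ry":0,"rz":0},{"tx":-0.005,"ty":0.032,"tz":0,"rx":0,"ry":0,"rz":0},{"tx":-0.004,"ty":0.032,"tz":0,"rx":0,"ry":0,"rz":0},{"tx":-0.004,"ty":0.032,"tz":0,"rx":0,"ry":0,"rz":0},{"tx":-0.004,"ty":0.032,"tz":0,"rx":0,"ry":0,"rz":0},{"tx":-0.004,"ty":0.025,"tz":0,"rx":0,"ry":0,"rz":0},{"tx":-0.003,"ty":0.009,"tz":0,"rx":0,"ry":0,"rz":0},{"tx":0,"ty":0,"tz":0,"rx":0,"ry":0,"rz":0},{"tx":0,"ty":0,"tz":0,"rx":0,"ry":0,"rz":0}]' 0.05 20
python3 - <<'E'
from rig import *
d=shot('wrist','w12'); o=env.get_obs(); print(o['tool_pos'],o['tool_rot'],o['qpos'])
im=cv2.imread('pics/w12.png')[30:270,160:480]
cv2.imwrite('pics/w12z.png',cv2.resize(im,None,fx=2.5,fy=2.5,interpolation=cv2.INTER_CUBIC))
E
```

```text
time_s: 17.02
tool_pos: [0.4848, -0.3537, 0.1461]
tool_rot: [-180.0, -0.0, 14.7]
force: [-0.4, -0.3, -0.5]
grip_width: 0.0505
[ 0.48477687 -0.35371601  0.14624338] [-1.79973118e+02 -6.09489158e-03  1.47059149e+01] [ 48.51205294  17.28664211 -17.69600551  97.17164496   5.63029463
  66.43110143 -45.98424746]
```

View pics/w12z.png

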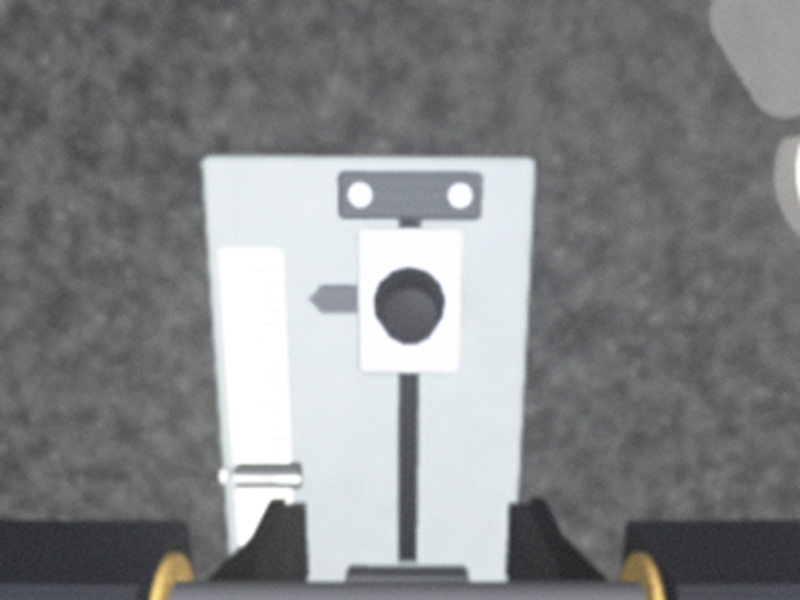

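The zoomed wrist view shows the handle top at (409,309), the pointer tip at (310,298) and the marker at (262,474). I'll compute the approach and the pull.

```bash
python3 - <<'E'
from rig import *
d=load('w12'); o=env.get_obs(); p=o['tool_pos']; a=np.radians(o['tool_rot'][2]); T=np.array([[np.cos(a),np.sin(a)],[np.sin(a),-np.cos(a)]])
px=lambda x,y:((x+.5)/2.5-.5+160,(y+.5)/2.5-.5+30)
H=plane(d,[px(409,310)],.074)[0]; print('handle',H,T@(H-p)[:2])
sl=plane(d,[px(360,232),(px(463,232)),px(461,371),px(360,371)],.036); print('slide',sl.mean(0),[(T@(s-p)[:2]).round(4) for s in sl])
g=d['pixels'][...,:].astype(int).mean(2)
for c in (256,262,268,274,278): print(c,g[209:230,c].astype(int).tolist())
print([g[150,c].astype(int) for c in range(278,306)])
C=plane(d,[px(204,157),px(535,158)],.018); v=C[0]-C[1]; print('rig yaw',np.degrees(np.arctan2(v[1],v[0]))-90)
im=cv2.imread('pics/w12.png')[140:235,235:335]
cv2.imwrite('pics/w12m.png',cv2.resize(im,None,fx=6,fy=6,interpolation=cv2.INTER_CUBIC))
E
```

```text
handle [ 0.53458066 -0.34213009  0.074     ] [0.05111348 0.00143669]
slide [ 0.53263434 -0.34344096  0.036     ] [array([ 0.0727, -0.015 ]), array([0.0727, 0.0197]), array([0.0251, 0.02  ]), array([ 0.0251, -0.0158])]
256 [255, 255, 255, 255, 255, 255, 225, 145, 134, 147, 191, 246, 254, 245, 194, 185, 246, 255, 255, 255, 255]
262 [255, 255, 255, 255, 255, 255, 221, 140, 134, 146, 186, 241, 253, 242, 191, 187, 245, 255, 255, 255, 255]
268 [254, 253, 255, 255, 255, 255, 217, 139, 135, 147, 180, 236, 250, 240, 188, 185, 247, 255, 255, 255, 248]
274 [255, 255, 255, 255, 255, 255, 218, 139, 136, 149, 189, 250, 255, 254, 217, 188, 244, 255, 255, 255, 247]
278 [230, 231, 230, 230, 224, 198, 151, 124, 130, 143, 187, 247, 255, 255, 219, 160, 181, 213, 226, 228, 222]
[np.int64(236), np.int64(237), np.int64(236), np.int64(236), np.int64(232), np.int64(222), np.int64(191), np.int64(166), np.int64(156), np.int64(154), np.int64(154), np.int64(154), np.int64(152), np.int64(152), np.int64(151), np.int64(152), np.int64(152), np.int64(151), np.int64(155), np.int64(150), np.int64(153), np.int64(150), np.int64(153), np.int64(152), np.int64(169), np.int64(216), np.int64(250), np.int64(254)]
rig yaw 14.449922022043012
```

View pics/w12m.png

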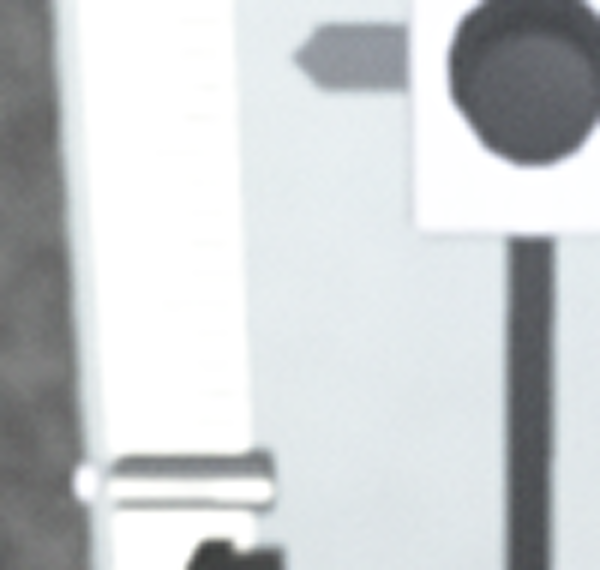

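The jaws at this yaw would hide the pointer from the wrist camera. I'll turn the tool by 90° so the jaws close along the pull, which is a positive hold and leaves the camera on the scale side. Then I'll move over the handle and look.

```bash
python3 -m creep '[{"tx":0,"ty":0,"tz":0,"rx":0,"ry":0,"rz":-10},{"tx":0,"ty":0,"tz":0,"rx":0,"ry":0,"rz":-10},{"tx":0,"ty":0,"tz":0,"rx":0,"ry":0,"rz":-10},{"tx":0,"ty":0,"tz":0,"rx":0,"ry":0,"rz":-10},{"tx":0,"ty":0,"tz":0,"rx":0,"ry":0,"rz":-10},{"tx":0,"ty":0,"tz":0,"rx":0,"ry":0,"rz":-10},{"tx":0,"ty":0,"tz":0,"rx":0,"ry":0,"rz":-10},{"tx":0,"ty":0,"tz":0,"rx":0,"ry":0,"rz":-10},{"tx":0,"ty":0,"tz":0,"rx":0,"ry":0,"rz":-10},{"tx":0,"ty":0,"tz":0,"rx":0,"ry":0,"rz":0},{"tx":0,"ty":0.02,"tz":0,"rx":0,"ry":0,"rz":0},{"tx":0,"ty":0.02,"tz":0,"rx":0,"ry":0,"rz":0},{"tx":-0.001,"ty":0.009,"tz":0,"rx":0,"ry":0,"rz":0},{"tx":0,"ty":0,"tz":0,"rx":0,"ry":0,"rz":0},{"tx":0,"ty":0,"tz":0,"rx":0,"ry":0,"rz":0}]' 0.06 30
python3 - <<'E'
from rig import *
d=shot('wrist','w13'); o=env.get_obs(); print(o['tool_pos'],o['tool_rot'],o['qpos'])
im=cv2.imread('pics/w13.png')[60:300,160:480]
cv2.imwrite('pics/w13z.png',cv2.resize(im,None,fx=2.5,fy=2.5,interpolation=cv2.INTER_CUBIC))
E
```

```text
time_s: 18.95
tool_pos: [0.5316, -0.344, 0.146]
tool_rot: [-180.0, -0.0, 104.6]
force: [0.0, 0.6, 0.2]
grip_width: 0.0602
[ 0.5314146  -0.34419628  0.14605127] [-1.79951758e+02 -2.14329270e-03  1.04549563e+02] [ 54.71991739  23.0039471  -30.50431877  91.89166739  12.34109456
  68.51523908  36.20957355]
```

View pics/w13z.png

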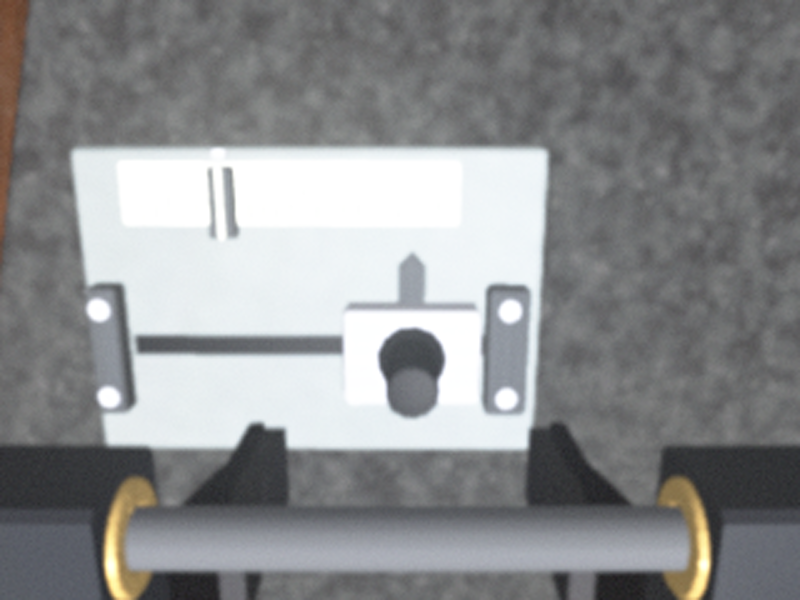

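The view from the scale side is clear: pointer tip at (412,254), the near end of the marker's white line at (222,238) and the handle between the pads. I'll compute the pull.

```bash
python3 - <<'E'
from rig import *
d=load('w13'); o=env.get_obs(); p=o['tool_pos']; a=np.radians(o['tool_rot'][2]); T=np.array([[np.cos(a),np.sin(a)],[np.sin(a),-np.cos(a)]])
px=lambda x,y:((x+.5)/2.5-.5+160,(y+.5)/2.5-.5+60)
f=lambda x,y,z:(T@(plane(d,[px(x,y)],z)[0]-p)[:2]).round(4)
print('handle top',f(412,393,.074)); 
for z in (.024,.028,.032): print(z,'tip',f(412,254,z),'line',f(222,236,z))
C=plane(d,[px(73,149),px(548,149),px(533,449),px(107,449)],.018); print([(T@(c-p)[:2]).round(4) for c in C])
g=d['pixels'].astype(int).mean(2)
for r in (132,138,144,150,153,154): print(r,g[r,236:262].astype(int).tolist())
E
```

```text
handle top [0.0018 0.0015]
0.024 tip [0.0379 0.0017] line [ 0.0445 -0.0675]
0.028 tip [0.0385 0.0017] line [ 0.045  -0.0664]
0.032 tip [0.039  0.0016] line [ 0.0455 -0.0654]
[array([ 0.0754, -0.1212]), array([0.075 , 0.0506]), array([-0.0421,  0.051 ]), array([-0.0424, -0.1225])]
132 [255, 255, 255, 255, 255, 255, 255, 209, 172, 233, 255, 255, 254, 204, 163, 152, 147, 215, 255, 255, 255, 255, 255, 255, 255, 255]
138 [255, 255, 255, 255, 255, 255, 255, 232, 178, 205, 252, 255, 254, 224, 176, 160, 148, 175, 251, 255, 255, 255, 255, 255, 255, 255]
144 [255, 255, 255, 255, 255, 255, 255, 253, 195, 175, 238, 255, 255, 245, 188, 160, 152, 156, 243, 255, 255, 255, 255, 254, 254, 255]
150 [251, 251, 251, 251, 251, 251, 247, 225, 184, 166, 220, 255, 255, 255, 218, 168, 156, 147, 164, 224, 249, 252, 251, 251, 251, 251]
153 [236, 237, 237, 236, 236, 236, 231, 210, 177, 166, 210, 254, 255, 255, 229, 174, 158, 152, 157, 197, 233, 240, 240, 241, 241, 240]
154 [237, 236, 236, 238, 236, 237, 234, 219, 189, 177, 206, 252, 255, 255, 231, 189, 178, 173, 183, 218, 237, 240, 241, 241, 241, 241]
```

```bash
python3 -m creep '[{"tx":0.001,"ty":0.001,"tz":0.01,"rx":0,"ry":0,"rz":0},{"tx":0,"ty":0,"tz":0.025,"rx":0,"ry":0,"rz":0},{"tx":0,"ty":0,"tz":0.025,"rx":0,"ry":0,"rz":0},{"tx":0,"ty":0,"tz":0.012,"rx":0,"ry":0,"rz":0},{"tx":0,"ty":0,"tz":0.006,"rx":0,"ry":0,"rz":0},{"tx":0,"ty":0,"tz":0,"rx":0,"ry":0,"rz":0},{"tx":0,"ty":0,"tz":0,"rx":0,"ry":0,"rz":0}]'
python3 - <<'E'
from rig import *
d=shot('wrist','w14'); 
im=cv2.imread('pics/w14.png')[60:300,160:480]
cv2.imwrite('pics/w14z.png',cv2.resize(im,None,fx=2.5,fy=2.5,interpolation=cv2.INTER_CUBIC))
E
```

```text
time_s: 19.88
tool_pos: [0.5333, -0.3429, 0.0692]
tool_rot: [179.9, 0.1, 104.6]
force: [0.6, 0.3, -0.6]
grip_width: 0.06
```

View pics/w14z.png

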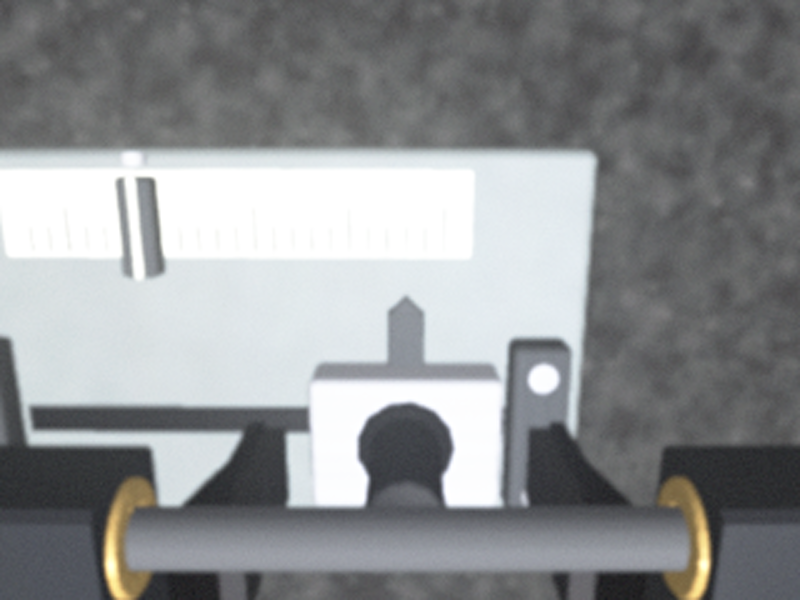

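The handle is at column 406, centred between the pads (287 and 530). Closing now.

```bash
python3 -m creep '[{"tx":0,"ty":0,"tz":0,"rx":0,"ry":0,"rz":0},{"tx":0,"ty":0,"tz":0,"rx":0,"ry":0,"rz":0},{"tx":0,"ty":0,"tz":0,"rx":0,"ry":0,"rz":0},{"tx":0,"ty":0,"tz":0,"rx":0,"ry":0,"rz":0},{"tx":0,"ty":0,"tz":0,"rx":0,"ry":0,"rz":0},{"tx":0,"ty":0,"tz":0,"rx":0,"ry":0,"rz":0},{"tx":0,"ty":0,"tz":0,"rx":0,"ry":0,"rz":0}]' 0.005 40
```

```text
time_s: 20.8
tool_pos: [0.5329, -0.3425, 0.0683]
tool_rot: [180.0, 0.0, 104.6]
force: [0.1, 0.2, -0.7]
grip_width: 0.0167
```

```bash
python3 -m creep '[{"tx":0,"ty":-0.003,"tz":0,"rx":0,"ry":0,"rz":0},{"tx":0,"ty":-0.006,"tz":0,"rx":0,"ry":0,"rz":0},{"tx":0,"ty":-0.006,"tz":0,"rx":0,"ry":0,"rz":0},{"tx":0,"ty":-0.006,"tz":0,"rx":0,"ry":0,"rz":0},{"tx":0,"ty":-0.006,"tz":0,"rx":0,"ry":0,"rz":0},{"tx":0,"ty":-0.006,"tz":0,"rx":0,"ry":0,"rz":0},{"tx":0,"ty":-0.006,"tz":0,"rx":0,"ry":0,"rz":0},{"tx":0,"ty":-0.006,"tz":0,"rx":0,"ry":0,"rz":0},{"tx":0,"ty":-0.006,"tz":0,"rx":0,"ry":0,"rz":0},{"tx":0,"ty":-0.006,"tz":0,"rx":0,"ry":0,"rz":0},{"tx":0,"ty":-0.006,"tz":0,"rx":0,"ry":0,"rz":0},{"tx":0,"ty":-0.003,"tz":0,"rx":0,"ry":0,"rz":0},{"tx":0,"ty":0,"tz":0,"rx":0,"ry":0,"rz":0},{"tx":0,"ty":0,"tz":0,"rx":0,"ry":0,"rz":0}]'
python3 - <<'E'
from rig import *
d=shot('wrist','w15'); 
im=cv2.imread('pics/w15.png')[60:300,160:480]
cv2.imwrite('pics/w15z.png',cv2.resize(im,None,fx=2.5,fy=2.5,interpolation=cv2.INTER_CUBIC))
E
```

```text
time_s: 22.55
tool_pos: [0.471, -0.3583, 0.0683]
tool_rot: [179.8, 0.0, 104.7]
force: [7.1, 0.3, -5.8]
grip_width: 0.0169
```

View pics/w15z.png

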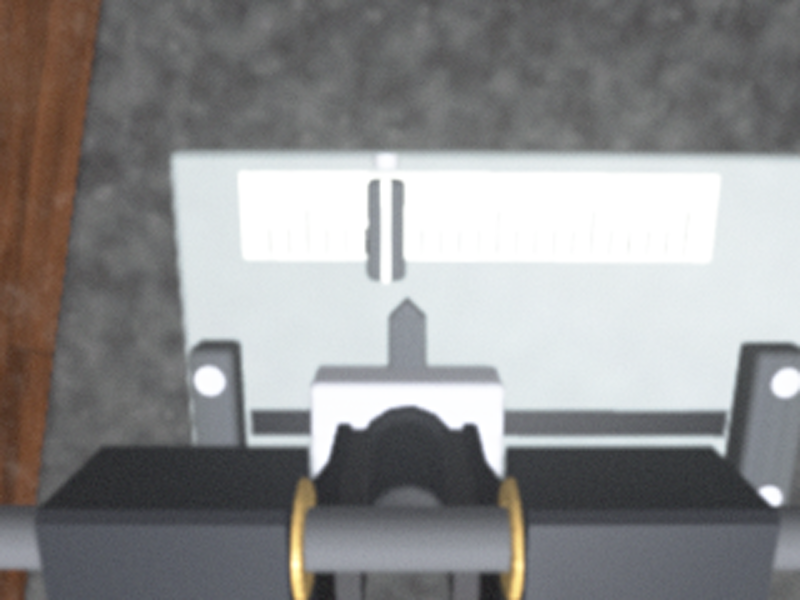

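The pointer tip is at column 407 and the line at column 386, so there is a little left to pull.

```bash
python3 - <<'E'
from rig import *
d=load('w15'); o=env.get_obs(); p=o['tool_pos']; a=np.radians(14.5); ux=np.array([np.cos(a),np.sin(a)])
px=lambda x,y:((x+.5)/2.5-.5+160,(y+.5)/2.5-.5+60)
for zt,zl in ((.024,.027),(.028,.027),(.032,.027)): print(((plane(d,[px(407,300)],zt)-plane(d,[px(386,280)],zl))[0,:2]@ux).round(4))
g=d['pixels'].astype(int).mean(2)
for r in (145,150,155,160): print(r,g[r,302:336].astype(int).tolist())
for r in (178,180,182,184,188,192): print(r,g[r,310:335].astype(int).tolist())
E
```

```text
0.0054
0.0053
0.0053
145 [255, 255, 255, 255, 251, 182, 148, 150, 151, 165, 232, 255, 255, 255, 225, 161, 152, 146, 160, 228, 255, 255, 255, 255, 255, 255, 255, 255, 255, 255, 255, 255, 255, 255]
150 [255, 255, 255, 255, 250, 192, 149, 150, 153, 164, 228, 255, 255, 255, 220, 160, 153, 150, 163, 225, 255, 255, 255, 255, 255, 255, 255, 255, 255, 255, 255, 255, 255, 255]
155 [255, 255, 255, 252, 189, 146, 146, 151, 150, 163, 228, 255, 255, 255, 219, 159, 153, 149, 162, 225, 255, 255, 255, 255, 255, 255, 250, 252, 255, 255, 255, 255, 255, 254]
160 [255, 255, 255, 252, 187, 138, 144, 151, 152, 166, 232, 255, 255, 255, 224, 160, 151, 150, 161, 229, 255, 255, 255, 255, 255, 255, 253, 254, 255, 255, 255, 255, 255, 254]
178 [229, 231, 230, 231, 231, 232, 231, 232, 232, 233, 230, 225, 216, 215, 226, 230, 233, 232, 230, 232, 231, 233, 233, 233, 233]
180 [230, 232, 231, 231, 231, 232, 233, 233, 232, 223, 202, 168, 140, 144, 173, 210, 226, 232, 232, 233, 232, 232, 231, 232, 233]
182 [230, 230, 231, 232, 231, 232, 232, 223, 205, 166, 145, 142, 146, 146, 138, 146, 172, 208, 226, 232, 232, 233, 233, 233, 232]
184 [232, 232, 231, 231, 232, 227, 202, 166, 143, 141, 144, 150, 153, 152, 150, 150, 140, 147, 172, 202, 227, 233, 232, 233, 233]
188 [228, 229, 231, 230, 220, 178, 148, 145, 148, 147, 151, 148, 149, 152, 149, 150, 149, 151, 150, 160, 194, 225, 232, 232, 232]
192 [229, 229, 229, 230, 218, 178, 146, 145, 147, 149, 149, 149, 151, 148, 148, 151, 151, 151, 152, 160, 193, 224, 231, 233, 233]
```

Now 5.3 mm more.

```bash
python3 -m creep '[{"tx":0,"ty":-0.002,"tz":0,"rx":0,"ry":0,"rz":0},{"tx":0,"ty":-0.002,"tz":0,"rx":0,"ry":0,"rz":0},{"tx":0,"ty":-0.0014,"tz":0,"rx":0,"ry":0,"rz":0},{"tx":0,"ty":0,"tz":0,"rx":0,"ry":0,"rz":0},{"tx":0,"ty":0,"tz":0,"rx":0,"ry":0,"rz":0},{"tx":0,"ty":0,"tz":0,"rx":0,"ry":0,"rz":0},{"tx":0,"ty":0,"tz":0,"rx":0,"ry":0,"rz":0}]'
python3 - <<'E'
from rig import *
d=shot('wrist','w16'); g=d['pixels'].astype(int).mean(2)
for r in (150,160,180,182,188): print(r,g[r,302:336].astype(int).tolist())
im=cv2.imread('pics/w16.png')[60:300,160:480]
cv2.imwrite('pics/w16z.png',cv2.resize(im,None,fx=2.5,fy=2.5,interpolation=cv2.INTER_CUBIC))
E
```

```text
time_s: 23.48
tool_pos: [0.466, -0.3596, 0.0682]
tool_rot: [179.7, 0.1, 104.7]
force: [8.1, -0.5, -5.1]
grip_width: 0.0168
150 [255, 255, 255, 255, 255, 255, 255, 255, 255, 255, 255, 255, 252, 193, 146, 153, 151, 164, 227, 255, 255, 255, 237, 163, 150, 152, 154, 200, 254, 255, 255, 255, 255, 255]
160 [255, 255, 255, 255, 254, 255, 255, 255, 255, 255, 255, 248, 194, 153, 144, 151, 153, 167, 233, 255, 255, 255, 224, 157, 150, 151, 163, 230, 255, 255, 255, 255, 255, 255]
180 [229, 230, 227, 229, 230, 226, 229, 230, 228, 229, 229, 229, 229, 232, 231, 231, 231, 223, 201, 167, 143, 144, 174, 211, 228, 232, 233, 232, 233, 232, 232, 232, 233, 232]
182 [229, 229, 229, 228, 229, 230, 229, 229, 229, 229, 228, 228, 230, 232, 230, 224, 203, 169, 144, 142, 144, 146, 142, 149, 175, 208, 228, 230, 233, 233, 232, 233, 234, 233]
188 [229, 229, 230, 227, 229, 230, 227, 228, 229, 229, 228, 228, 217, 175, 147, 146, 151, 149, 150, 152, 151, 152, 150, 151, 148, 151, 147, 161, 190, 223, 230, 233, 232, 232]
```

View pics/w16z.png

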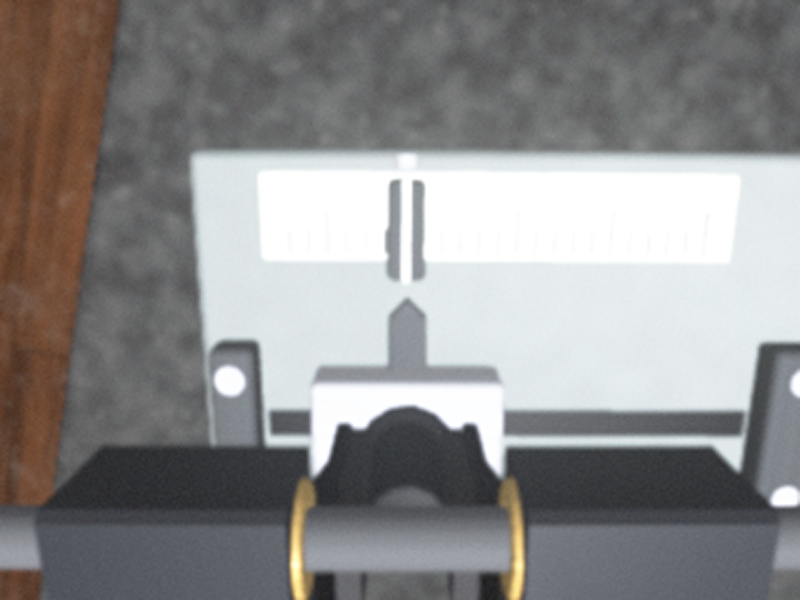

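The line (column 406) and the pointer tip (column 407) line up to within about 0.3 mm. I'll hold a second and check for drift, and check the block too.

```bash
python3 -m creep '[{"tx":0,"ty":0,"tz":0,"rx":0,"ry":0,"rz":0},{"tx":0,"ty":0,"tz":0,"rx":0,"ry":0,"rz":0},{"tx":0,"ty":0,"tz":0,"rx":0,"ry":0,"rz":0},{"tx":0,"ty":0,"tz":0,"rx":0,"ry":0,"rz":0},{"tx":0,"ty":0,"tz":0,"rx":0,"ry":0,"rz":0},{"tx":0,"ty":0,"tz":0,"rx":0,"ry":0,"rz":0},{"tx":0,"ty":0,"tz":0,"rx":0,"ry":0,"rz":0},{"tx":0,"ty":0,"tz":0,"rx":0,"ry":0,"rz":0},{"tx":0,"ty":0,"tz":0,"rx":0,"ry":0,"rz":0},{"tx":0,"ty":0,"tz":0,"rx":0,"ry":0,"rz":0}]'
python3 - <<'E'
from rig import *
d=shot('wrist','w17'); g=d['pixels'].astype(int).mean(2)
for r in (160,182): print(r,g[r,310:336].astype(int).tolist())
shot('scene','scene3'); shot('top','top3')
im=np.vstack([cv2.resize(cv2.imread(f'pics/{n}.png')[y:y+60,x:x+160],(800,300),interpolation=cv2.INTER_CUBIC) for n,x,y in (('scene3',235,175),('top3',230,180))])
cv2.imwrite('pics/st3.png',im); print(env.get_obs()['joint_velocities'].round(3))
E
```

```text
time_s: 24.78
tool_pos: [0.466, -0.3596, 0.0683]
tool_rot: [179.7, 0.0, 104.7]
force: [8.1, 0.3, -5.7]
grip_width: 0.0171
160 [255, 255, 255, 248, 194, 151, 150, 151, 153, 167, 232, 255, 255, 255, 224, 160, 150, 149, 164, 231, 255, 255, 255, 255, 255, 255]
182 [228, 229, 227, 229, 230, 230, 230, 222, 198, 167, 143, 141, 146, 145, 138, 145, 174, 208, 227, 233, 233, 233, 232, 233, 232, 232]
[ 0.016 -0.052 -0.008 -0.013  0.001  0.012  0.031]
```

View pics/st3.png

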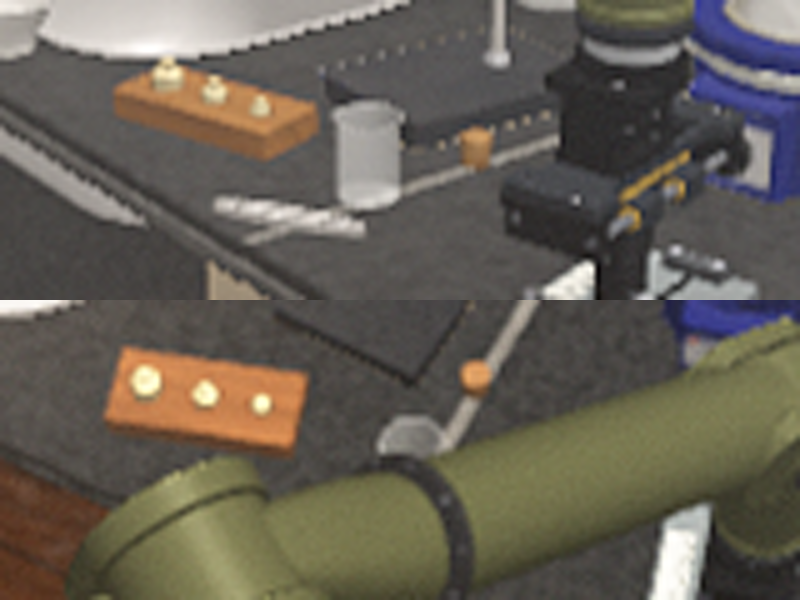

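All three weights stand upright in the block: in the scene crop at (167,74), (214,90) and (261,105). The beaker, cork and tweezers are where they were, the pointer is still on the line and nothing has drifted. Handing in.

```bash
python3 - <<'E'
from cell import env
print(env.sign_off())
E
```

```text
the job is handed in; nothing more can be done
None
```

I put the largest weight back upright in its own hole and let go of it. I then pulled the slide by its handle about 69 mm onto the mark and handed in at about 25 s, still holding it; the sign-off gives no verdict.

**Weight:** the last wrist, scene and top pictures show it upright in its hole, with the two smaller weights still in theirs. It leaned lightly on the hole's far wall on the way in (about 3 N), so I eased it back before releasing. I judged its full depth from the tool height at release (under 1 mm above the hole's bottom) and the pictures, not from a direct measurement.

**Slide:** the last wrist pictures put the pointer within about 0.3 mm of the white line, and it did not drift over a hold of more than a second. The fingers grip the handle with 40 N set, and the wrist reads about 8 N along the pull.

**Bystanders:** the beaker, cork and tweezers look untouched in the final pictures. I did not check the others again after the pull, but nothing on the way suggested contact with them.

**Disagreement:** the wrist camera was off by about 1 mm from where the jaws centred the weight. I fixed that by comparing the weight and the hole in the same picture.

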